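Try the catch of the slide-box cupboard

TASK

The roller catch of the low slide-box cupboard has been refitted and wants trying: first push the blue slide box, which sticks out, fully home into the cupboard. Then push the door gently until the catch snaps, without ramming it against its stop buffer, and let go for a moment so that the catch alone holds it. Finally pull the door back through the catch and leave it standing wide open, close to a right angle, with everything else left where it stands.

Things in the scene. Friction and masses are not known exactly. Their poses are not given: they have to be found in the camera images.
- cabinet: low white cupboard, fixed: 180 mm deep (x), 180 wide (y), 80 tall, walls 12. Origin: centre of its underside, on the bench. Its own -x is the open front (rim at x = -90 mm), facing roughly to the robot's left. No floor: the box slides on the bench between guide fences to the back wall (inner face x = +78 mm). Door 178 wide, 14 thick, 74 tall, its top 77 mm above the bench
- door (a joint): angle of the grey door, rad; upright hinge on the cupboard's -y side. 0 = parallel to the front rim, 12 mm off it; grows as the free edge swings out (counter-clockwise from above), to 1.9. Where it is shut is NOT known: catch and stop buffer sit on slotted screws, 11 mm either way, so the shut door may read -0.09 to 0.08 (nearer to or farther from the rim)
- door_hinge (a point): point on the hinge axis, 8 mm inward of the door's inner face, 40 mm above the bench
- door_handle (a point): grip point of the handle: upright round bar 12 mm thick, 16 to 76 mm above the bench, on the door's outer face. Point: on the bar's axis, 55 mm up, 148 mm from the hinge along the door, 58 mm out from the hinge axis (36 off the outer face). Its axes: y from hinge to free edge, -x outward. Can be gripped from above, fingers either side along the door; it turns between the fingers
- roller (a joint): how far the catch's sprung roller (inside, on the +y wall) is pressed in; m, 0 free, about 0.0025 at the crest. The door's striker meets it some 6 mm of travel before the crest, with 8 to 14 N to overcome; past the crest it draws the door on by 2 to 3 mm onto the buffer and stays pressed about 0.001 while latched. A door not past the crest is pushed out again. Reopening takes about 4 to 8 N at the handle
- buffer (a joint): how far the rubber stop buffer behind the door's striker, inside the cupboard, is squashed; m, 0 = free; 12 N per mm; about 0.0007 while the door is latched; squashing it 1.6 mm (19 N) or more counts as ramming
- box_end (a point): centre of the outer end face of the loose blue slide box, 25 mm above the bench. Box 162 mm long, 70 wide, 50 tall, 0.2 to 0.4 kg, at y = +5 mm of the cupboard; its axes are the cupboard's (x points inward along its length). Home, against the back wall, this end is at x = -84 mm of the cupboard, 6 mm inside the front rim; at first it sticks out 25 to 50 mm
- eyepiece: bystander: black eyepiece 36 mm wide, 56 mm tall, standing; origin under its centre
- objective: bystander: silver microscope objective 34 mm wide, 46 mm tall, standing; origin under its centre
- oil: bystander: small amber bottle, 32 mm wide, 75 mm tall; origin under its centre
- dish: bystander: glass dish 90 mm wide, 16 mm tall; origin under its centre
- slidetray: bystander: red slide tray 110 x 90 mm, 20 mm tall; origin under its centre
- jar: bystander: specimen jar 44 mm wide, 60 mm tall, standing on the cupboard's roof at its back, hinge side; origin under its centre
- lensbrush: bystander: brush 150 mm long lying on the bench
Not all that is in view belongs to the job. Of the things that look like the part that bears box_end, take the one that is farthest to the robot's left at the start.

How it is judged:
On the way, in this order (a step that is already met when the one before it is completed fails the run):
1. the slide box is fully home, its outer end within 4 mm of the home place (x of box_end in the frame of cabinet above -0.088 m), for 0.1 s.
2. the door is snapped shut, held by the catch alone: roller pressed, door still, robot not touching the cupboard or its door (value of joint door below 0.12 rad and value of joint roller above 0.0005 m and velocity of joint door between -0.1 and 0.1 rad/s and contact force between each of the arm, the fingers and cabinet below 0.3 N), for 0.3 s.
At the end, for the whole second after the job is handed in: The door stands still, open by at least 1.1 rad (63 degrees), and the slide box is still home within 4 mm; before that the box was pushed home first and the door was latched by the catch alone for 0.3 s (value of joint door above 1.1 rad and velocity of joint door between -0.1 and 0.1 rad/s and x of box_end in the frame of cabinet above -0.088 m); the robot touches nothing.
It fails at once if the stop buffer is squashed by more than 1.6 mm (the door rammed against its stop) (value of joint buffer above 0.0016 m).
It fails at once if a bystander is moved by more than 30 mm (distance of any of eyepiece, objective, oil, dish, slidetray, jar, lensbrush from where it was at the start of the episode above 0.03 m).
It also fails if it takes over 72 s, if anything falls off the work surface, if the arm or the gripper's body presses on something with over 40 N, if the wrist force passes 120 N, or if a joint passes its speed limit or range.

ROBOT

A 6-joint arm with a two-finger parallel gripper is mounted at the origin on the work surface. World frame = base frame: x ahead of the robot, y to its left, z up, the work surface at z = 0. Lengths are in m, angles in rad, forces in N, time in s.
With the tool pointing down it reaches from about 0.3 to 1 m from the base axis. Payload 5.1 kg.
Tool frame: the origin (TCP) lies at the very end of the fingers, on their centre line; the grasp point (between the pads) lies 19 mm behind it (robot.grasp_offset is the x of the grasp point in the tool frame, in m); x points along the fingers, y is the direction in which the jaws open and shut, and the axes are right-handed (so a half turn about x gives the same grasp; the last joint's range is limited). The gripper opens to 95 mm and grips with 3 to 60 N. Pads are 20 mm wide; open, the fingers measure 119 mm over their backs; the gripper's body (75 mm by 180 mm) begins 59 mm behind the grasp point.
Start: joints at [-1.397, 0.124, 1.65, -0, 1.367, -0.083], TCP at [0.165, -0.629, 0.215] pointing down, gripper open.
Joint ranges: [-2.61, 2.61], [-1.02, 2.33], [0.03, 2.71], [-1.35, 4.49], [0.32, 2.68], [-2.91, 2.91]. Speed limits (rad/s): [2.57, 2.57, 3.14, 3.14, 3.14, 3.14].

INTERFACE

Orientations are given as a unit quaternion [w, x, y, z].
In Python, from rig import robot gives the robot as it stands.
- The arm moves only by the tool step_arm, never from a script. Its argument "targets" is one flat list of numbers, 4 for each row, row after row: the shift along the tool's x, y, z in m, then the turn about the tool's x in degrees. In form: [dx, dy, dz, yaw, dx, dy, dz, yaw, ...]. A call has 1 to 20 rows; each row is the pose to reach, as a shift and turn from the pose commanded when the call began, along the tool's axes at that moment; what a row does not reach only later rows make up. A row lasts 1/8 s, in which the tool goes at most 62.5 mm and 10.7 degrees, less where a joint would pass 70% of its speed; a pose out of reach is approached as far as the arm can. A call with a gripper value outside its range is refused whole. "claw" is the closure, from 0 (fully open) to 1 (shut), set as the call begins (left out, the last holds). The fingers move at their own pace and stop on an object; "squeeze" is the grip in N (left out, the last holds). Time passes only in rows, so rows that repeat a pose let the fingers close. It gives the time, the measured TCP pose, the force and the opening at its end, in the units of the state.
- robot.get_state(): the state, without advancing time (a new reading comes with each control period).
- robot.camera(name): name is "scene" or "top"; returns the picture (420x560x3 uint8, red, green, blue); there is no depth.
- robot.camera_model(name): a dict with "camera_matrix" (3x3 intrinsics, pixels), "origin" and "attitude" of the camera in the world. Camera axes: x right, y down, z forward; pixel columns grow to the right and rows downward; lengths in m; the calibration is good to about 2 mm. A picture is of the moment at which its call begins. camera_model takes no time and is no camera call.
- robot.sign_off(): hands the job in, once; it reports no verdict.
Trained networks look in the newest picture that a camera, given by its name, has taken for a name from the list of things; names that differ only in an ending like _2 or _b are one class to them, and where a whole thing is asked for, a point or a joint stands for the part that bears it (a point fixed in the world has none). Each returns a list of dicts, best first, with "conf" (0 to 1); they miss things now and then, are a little off and sometimes report something else, mostly with a low value. They report only what shows in the picture. A call takes as long as a camera call. They do not tell look-alikes from the thing itself.
- robot.search_frame(target, camera): "box" ([left, top, right, bottom] in pixels, round what is visible of it).
- robot.place_of(target, camera): "at" ([column, row] in pixels: a listed point, or the origin of a listed thing).
The state is a dict: "time": time; "joint_pos": joint angles; "dq": joint speeds; "effort": joint torques, N m; "ee_pos": TCP position; "orientation": TCP orientation; "wrist_force": force on the tool from outside, world axes, zero at the start; "moment": the same for the moment, N m; "gripper_width": opening from 0.0 (shut) to 1.0 (fully open).
Only numpy, scipy, OpenCV 4.12 (cv2) and the standard library are available. Lean on these libraries where they do the work, as an engineer would, in place of code of your own. Each camera call takes 0.05 s, during which the arm holds its last target.

## Working session

There is one attempt and no reset: what is moved stays moved. The work goes in short steps, Python scripts to look and compute and a tool call to move; the robot and the scene stay as the last step left them, time stands still between calls to the robot, and variables do not carry over. Pictures are saved under pics/ and viewed, and the job is handed in when it is done.

Besides the shell and the picture viewer there is one more tool, called by a JSON object that holds its "method" and its "body", one argument or row to a line. step_arm: Moves the arm, as the interface text tells. Its arguments: {"type":"object","properties":{"targets":{"type":"array","items":{"type":"number"}},"claw":{"type":"number"},"squeeze":{"type":"number"}},"required":["targets"]}

```bash
ls; mkdir -p pics
python3 - <<'E'
from rig import robot
import cv2
for c in ("scene","top"):
    im=robot.camera(c); cv2.imwrite(f"pics/a_{c}.png",im[:,:,::-1])
    print(c,robot.camera_model(c))
    for t in ("cabinet","door_hinge","door_handle","box_end","jar"):
        print(t,[(round(d["conf"],2),[round(float(x)) for x in d["at"]]) for d in robot.place_of(t,c)])
print(robot.get_state())
E
```

```text
pics
scene {'camera_matrix': array([[453.10980657,   0.        , 278.9048559 ],
       [  0.        , 453.10980657, 214.21918864],
       [  0.        ,   0.        ,   1.        ]]), 'origin': array([1.19726884, 0.36478728, 0.67458202]), 'attitude': array([-0.23053283,  0.47027492,  0.75505843, -0.39443996])}
cabinet [(0.84, [198, 262])]
door_hinge [(0.59, [247, 234])]
door_handle [(0.65, [316, 248])]
box_end [(0.97, [218, 139]), (0.9, [244, 269]), (0.75, [234, 179])]
jar [(0.67, [181, 213]), (0.51, [138, 216])]
top {'camera_matrix': array([[464.62962463,   0.        , 288.87641023],
       [  0.        , 464.62962463, 204.17079364],
       [  0.        ,   0.        ,   1.        ]]), 'origin': array([ 0.35797298, -0.00994429,  1.1347551 ]), 'attitude': array([-0.02812968,  0.71639854, -0.69578072,  0.04325557])}
cabinet [(0.85, [341, 154])]
door_hinge [(0.61, [305, 184]), (0.37, [443, 190])]
door_handle [(0.82, [239, 191]), (0.45, [110, 232]), (0.3, [124, 170])]
box_end [(0.86, [293, 149]), (0.78, [442, 362]), (0.74, [380, 272])]
jar [(0.88, [370, 166])]
{'time': 0.6, 'joint_pos': array([-1.39660330e+00,  1.23792575e-01,  1.65026890e+00,  1.08988904e-05,
        1.36751382e+00, -8.25907314e-02]), 'dq': array([-0.00059686, -0.00039791,  0.00101204, -0.00010677, -0.00188255,
        0.00068377]), 'effort': array([-1.01880962e-04, -4.17286849e+01, -3.60001051e+01,  7.74593535e-02,
        4.30795527e-02, -6.23783862e-06]), 'ee_pos': array([ 0.1650617 , -0.62869135,  0.21467943]), 'orientation': array([ 0.09054273,  0.70129079,  0.09053082, -0.70128269]), 'wrist_force': array([ 0.45746006, -0.09212318, -1.03063806]), 'moment': array([-0.00316174,  0.01499377, -0.00642915]), 'gripper_width': 1.0005752538847381}
```

View pics/a_top.png

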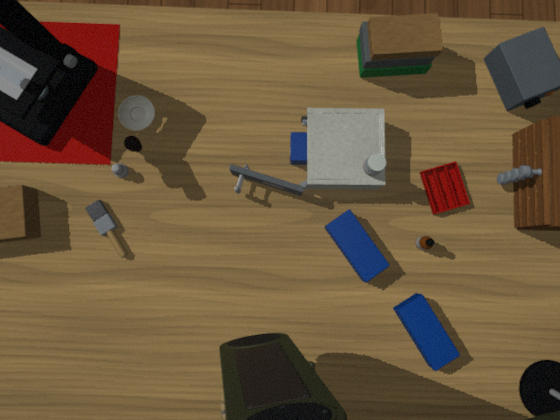

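View pics/a_scene.png

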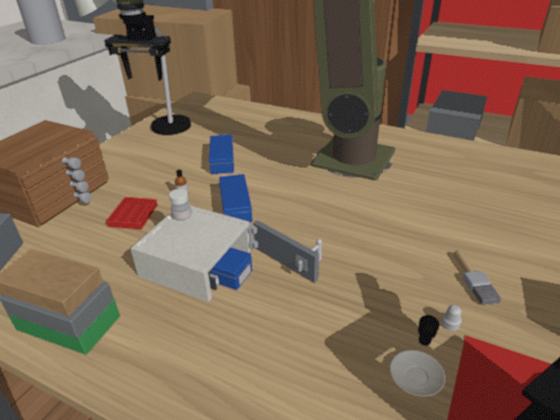

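View pics/b_top.png

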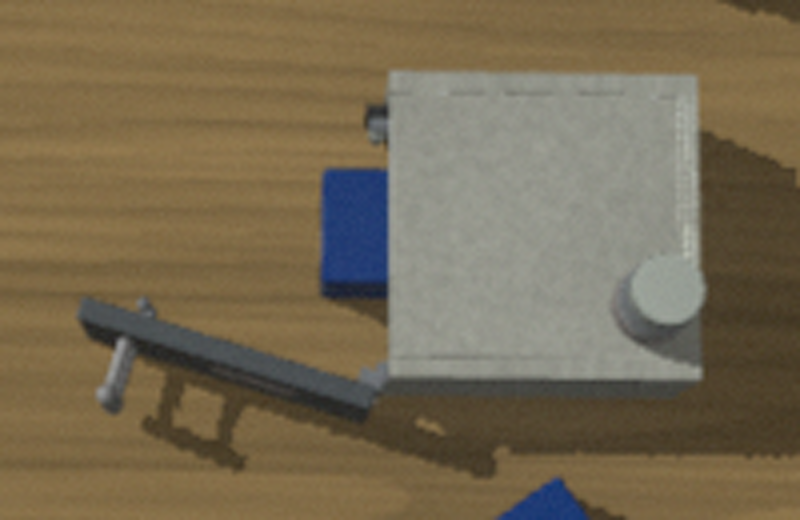

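View pics/b_scene.png

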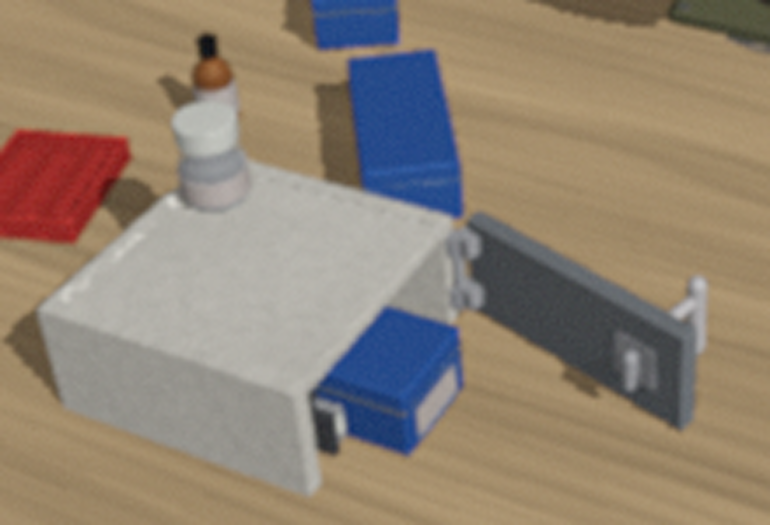

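```bash
cat > fit.py <<'E'
from h import *
from scipy.optimize import least_squares
px=np.array([(388,71),(697,75),(701,378),(389,379)])/4+np.array([210,90])-0.4
W=np.array([ray("top",p,0.08)[:2] for p in px])
C=np.array([(-.09,.09),(.09,.09),(.09,-.09),(-.09,-.09)])
def T(p,c): 
    a=p[2]; return np.array([[np.cos(a),-np.sin(a)],[np.sin(a),np.cos(a)]])@np.asarray(c).T
s=least_squares(lambda p:((T(p,C).T+p[:2])-W).ravel(),[.4,-.1,-1.57])
print(W.round(4).tolist()); print(s.x.round(4),s.fun.round(4))
P=s.x
def tocab(w): 
    a=P[2]; return np.array([[np.cos(a),np.sin(a)],[-np.sin(a),np.cos(a)]])@(np.asarray(w)[:2]-P[:2])
if __name__=="__main__":
    for n,u,z in [("box top farL",(323,170),.05),("box top nearL",(322,282),.05),("door free in",(85,297),.077),("door free out",(79,318),.077),("hinge in",(377,393),.077),("hinge out",(363,410),.077),("bar top",(110,398),.076)]:
        w=ray("top",np.array(u)/4+[210-.4,90-.4],z); print(n,w.round(4),tocab(w).round(4))
E
python3 fit.py
python3 - <<'E'
from fit import *
# scene check
for c in [(-.09,.09),(.09,.09),(.09,-.09),(-.09,-.09)]:
    w=T(P,c)+P[:2]; print(c,((proj("scene",[*w,.08])-[120,160])*3.5).round())
for c,z in (("scene",.055),("top",.055)):
    pass
E
```

```text
[[0.6934, -0.066], [0.6974, -0.2471], [0.5184, -0.2507], [0.5121, -0.071]]
[ 0.6053 -0.1587 -1.5447] [-0.0005 -0.0004  0.0002  0.0008 -0.0006 -0.0003  0.0009 -0.0001]
box top farL [ 0.641  -0.0303  0.05  ] [-0.1274  0.039 ]
box top nearL [ 0.5733 -0.0316  0.05  ] [-0.1279 -0.0287]
door free in [0.5547 0.1051 0.077 ] [-0.265  -0.0437]
door free out [0.5424 0.108  0.077 ] [-0.2683 -0.056 ]
hinge in [ 0.5042 -0.0644  0.077 ] [-0.0969 -0.0986]
hinge out [ 0.4942 -0.0567  0.077 ] [-0.1049 -0.1085]
bar top [0.4967 0.0885 0.076 ] [-0.25   -0.1021]
[[0.6934, -0.066], [0.6974, -0.2471], [0.5184, -0.2507], [0.5121, -0.071]]
[ 0.6053 -0.1587 -1.5447] [-0.0005 -0.0004  0.0002  0.0008 -0.0006 -0.0003  0.0009 -0.0001]
(-0.09, 0.09) [295. 390.]
(0.09, 0.09) [ 38. 306.]
(0.09, -0.09) [216. 149.]
(-0.09, -0.09) [451. 212.]
```

```bash
cat >> fit.py <<'E'
def cabw(c): return T(P,c)+P[:2]
H=np.array([-.0935,-.0915])
def handle(th,r=.148,o=.058):
    u=np.array([-np.sin(th),np.cos(th)]); n=np.array([-np.cos(th),-np.sin(th)])
    return H+r*u+o*n
def go(w,cabyaw,verbose=True):
    """w world xyz TCP; cabyaw: direction angle (cab frame) of tool y line. prints shift"""
    s=robot.get_state(); q=s["orientation"]; A=R.from_quat([q[1],q[2],q[3],q[0]]).as_matrix()
    d=A.T@(np.array(w)-s["ee_pos"])
    cur=np.arctan2(A[1,1],A[0,1]); want=cabyaw+P[2]
    dy=(want-cur+np.pi/2)%np.pi-np.pi/2   # mod half turn
    print("t",s["time"],"pos",s["ee_pos"].round(4),"toolx",A[:,0].round(3),"tooly ang",round(np.degrees(cur),1),"| shift",d.round(4),"yaw",round(-np.degrees(dy),2),"F",s["wrist_force"].round(2),"w",round(float(s["gripper_width"]),3),"q6",s["joint_pos"][[0,5]].round(2))
    return A
E
python3 - <<'E'
from fit import *
A=go([*cabw((-.175,.005)),.215],np.pi/2); print(A.round(3)); print(cabw((-.175,.005)))
A=go([*cabw((-.175,.005)),.025],np.pi/2)
for th in (1.25,0): print(cabw(handle(th)))
E
```

```text
[[0.6934, -0.066], [0.6974, -0.2471], [0.5184, -0.2507], [0.5121, -0.071]]
[ 0.6053 -0.1587 -1.5447] [-0.0005 -0.0004  0.0002  0.0008 -0.0006 -0.0003  0.0009 -0.0001]
t 0.6 pos [ 0.1651 -0.6287  0.2147] toolx [ 0. -0. -1.] tooly ang -75.3 | shift [-3.000e-04 -5.120e-01 -5.901e-01] yaw -76.78 F [ 0.46 -0.09 -1.03] w 1.001 q6 [-1.4  -0.08]
[[ 0.     0.254 -0.967]
 [-0.    -0.967 -0.254]
 [-1.     0.    -0.   ]]
[0.6057775  0.01636416]
t 0.6 pos [ 0.1651 -0.6287  0.2147] toolx [ 0. -0. -1.] tooly ang -75.3 | shift [ 0.1897 -0.512  -0.5901] yaw -76.78 F [ 0.46 -0.09 -1.03] w 1.001 q6 [-1.4  -0.08]
[0.49892665 0.09084302]
[ 0.65787249 -0.0057856 ]
```

{"method": "step_arm", "body": {
  "targets": [0, -0.512, -0.59, -76.8, 0, -0.512, -0.59, -76.8, 0, -0.512, -0.59, -76.8, 0, -0.512, -0.59, -76.8, 0, -0.512, -0.59, -76.8, 0, -0.512, -0.59, -76.8, 0, -0.512, -0.59, -76.8, 0, -0.512, -0.59, -76.8, 0, -0.512, -0.59, -76.8, 0, -0.512, -0.59, -76.8, 0, -0.512, -0.59, -76.8, 0, -0.512, -0.59, -76.8, 0, -0.512, -0.59, -76.8, 0, -0.512, -0.59, -76.8, 0, -0.512, -0.59, -76.8, 0, -0.512, -0.59, -76.8],
  "claw": 1,
  "squeeze": 20
}}

```text
time: 2.6
ee_pos: [0.6052, 0.0153, 0.2148]
orientation: [0.506, 0.494, 0.506, -0.494]
wrist_force: [0.4, 0.2, 0.2]
gripper_width: 0.006
```

Run:
```python
from fit import *
go([*cabw((-.175,.005)),.025],np.pi/2)
crop("top",(160,60,440,270),2.8,"pics/c_top.png")
crop("scene",(60,100,360,325),2.6,"pics/c_scene.png")
```

```text
[[0.6934, -0.066], [0.6974, -0.2471], [0.5184, -0.2507], [0.5121, -0.071]]
[ 0.6053 -0.1587 -1.5447] [-0.0005 -0.0004  0.0002  0.0008 -0.0006 -0.0003  0.0009 -0.0001]
t 2.6 pos [0.6052 0.0153 0.2148] toolx [ 0. -0. -1.] tooly ang 1.4 | shift [ 0.1898  0.0006 -0.0011] yaw -0.07 F [0.43 0.2  0.19] w 0.006 q6 [-0.06 -0.09]
```

View pics/c_scene.png

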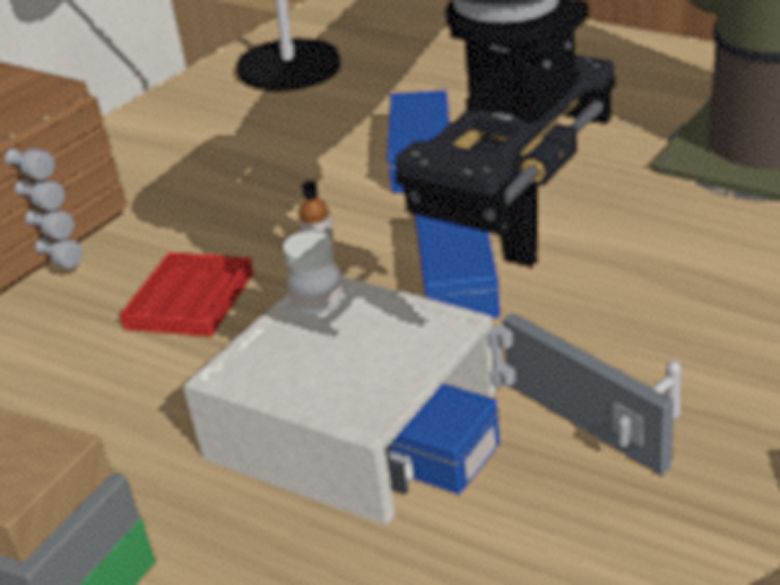

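{"method": "step_arm", "body": {
  "targets": [0.06, 0, 0, 0, 0.12, 0, 0, 0, 0.18, 0, 0, 0, 0.19, 0, 0, 0, 0.19, 0, 0.01, 0, 0.19, 0, 0.02, 0, 0.19, 0, 0.025, 0, 0.19, 0, 0.03, 0, 0.19, 0, 0.035, 0, 0.19, 0, 0.04, 0, 0.19, 0, 0.045, 0, 0.19, 0, 0.05, 0, 0.19, 0, 0.055, 0, 0.19, 0, 0.06, 0, 0.19, 0, 0.065, 0]
}}

```text
time: 4.58
ee_pos: [0.6074, -0.0489, 0.0247]
orientation: [0.507, 0.493, 0.507, -0.493]
wrist_force: [0.1, 3.0, 2.3]
gripper_width: 0.003
```

{"method": "step_arm", "body": {
  "targets": [0, 0, 0.003, 0, 0, 0, 0.006, 0, 0, 0, 0.009, 0, 0, 0, 0.011, 0]
}}

```text
time: 5.08
ee_pos: [0.6076, -0.056, 0.0247]
orientation: [0.504, 0.495, 0.508, -0.492]
wrist_force: [-0.6, 20.3, 5.2]
gripper_width: 0.003
```

Run:
```python
from fit import *
go([*cabw((-.094,.005)),.025],np.pi/2)
crop("top",(160,60,440,270),2.8,"pics/d_top.png")
crop("scene",(60,100,360,325),2.6,"pics/d_scene.png")
```

```text
[[0.6934, -0.066], [0.6974, -0.2471], [0.5184, -0.2507], [0.5121, -0.071]]
[ 0.6053 -0.1587 -1.5447] [-0.0005 -0.0004  0.0002  0.0008 -0.0006 -0.0003  0.0009 -0.0001]
t 5.075 pos [ 0.6076 -0.056   0.0247] toolx [-0.001  0.007 -1.   ] tooly ang 1.4 | shift [-0.0004  0.0001  0.0086] yaw -0.07 F [-0.61 20.3   5.22] w 0.003 q6 [-0.18 -0.21]
```

View pics/d_scene.png

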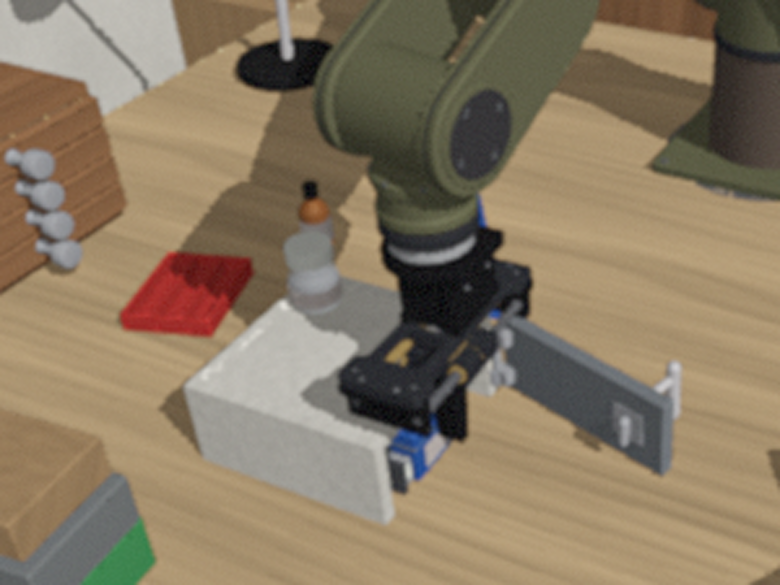

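Run:
```python
from fit import *
for x in (-.127,-.095,-.088,-.084):
    for y,z in ((.04,.05),(.04,0),(-.03,.05),(-.03,0)):
        print(x,y,z,((proj("scene",[*cabw((x,y)),z])-[60,100])*2.6).round(), end=" ")
    print()
im=robot.camera("scene"); crop("scene",(170,210,270,300),8,"pics/e.png",im)
for x in (-.127,-.095,-.084):
    print(((proj("scene",[*cabw((x,.04)),.0])-[170,210])*8).round(),((proj("scene",[*cabw((x,.04)),.05])-[170,210])*8).round())
```

```text
[[0.6934, -0.066], [0.6974, -0.2471], [0.5184, -0.2507], [0.5121, -0.071]]
[ 0.6053 -0.1587 -1.5447] [-0.0005 -0.0004  0.0002  0.0008 -0.0006 -0.0003  0.0009 -0.0001]
-0.127 0.04 0.05 [456. 447.] -0.127 0.04 0 [461. 494.] -0.127 -0.03 0.05 [498. 394.] -0.127 -0.03 0 [502. 439.] 
-0.095 0.04 0.05 [420. 436.] -0.095 0.04 0 [426. 482.] -0.095 -0.03 0.05 [464. 384.] -0.095 -0.03 0 [469. 429.] 
-0.088 0.04 0.05 [413. 434.] -0.088 0.04 0 [419. 480.] -0.088 -0.03 0.05 [457. 381.] -0.088 -0.03 0 [462. 427.] 
-0.084 0.04 0.05 [408. 432.] -0.084 0.04 0 [415. 478.] -0.084 -0.03 0.05 [453. 380.] -0.084 -0.03 0 [457. 425.] 
[537. 639.] [522. 497.]
[432. 603.] [413. 462.]
[396. 591.] [376. 450.]
```

View pics/e.png

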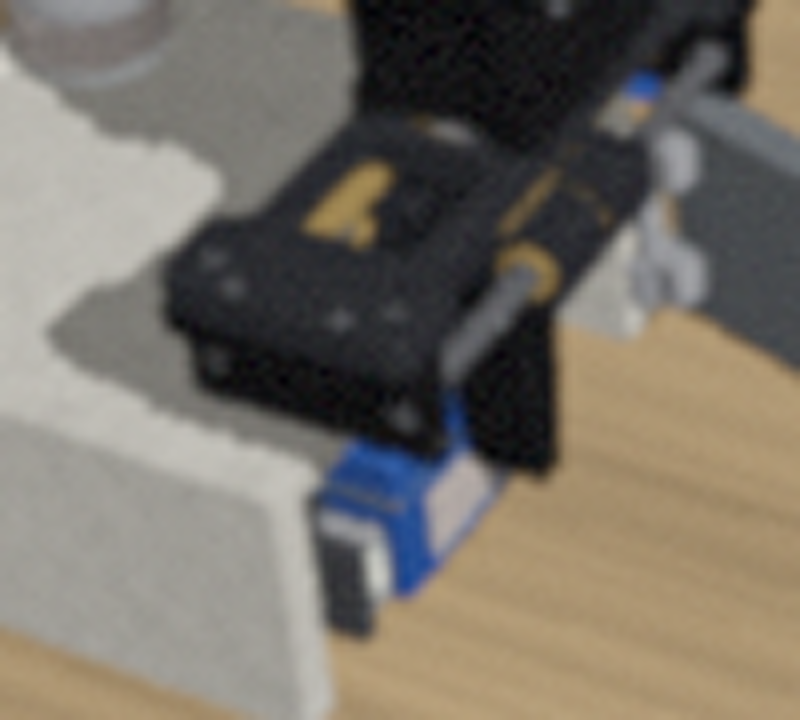

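View pics/d_top.png

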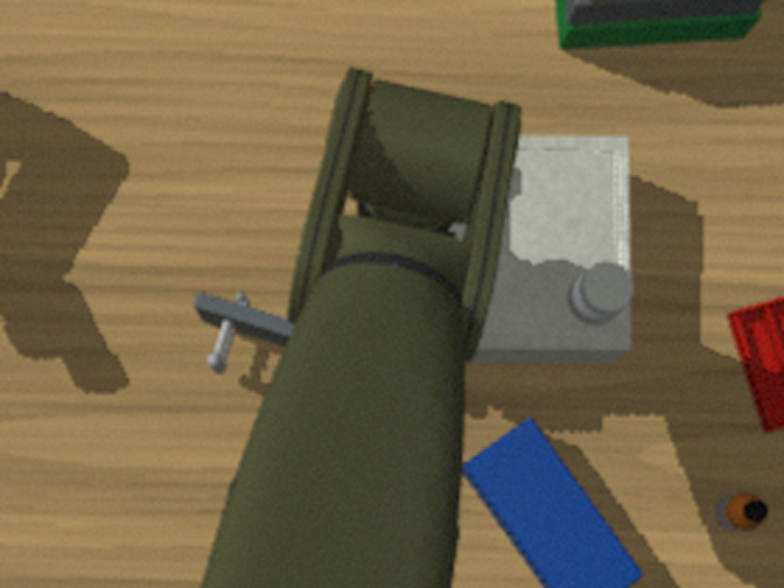

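Run:
```python
from fit import *
s=robot.get_state()
q=s["orientation"]; A=R.from_quat([q[1],q[2],q[3],q[0]]).as_matrix()
for dy in (-.012,.012):
  for dz in (-.01,.01):
    print(dy,dz,((proj("scene",s["ee_pos"]+A@[0,dy,dz])-[170,210])*8).round())
for c in ((-.09,.09,.08),(-.09,.09,0),(-.09,-.09,.0)): print(c,((proj("scene",[*cabw(c[:2]),c[2]])-[170,210])*8).round())
```

```text
[[0.6934, -0.066], [0.6974, -0.2471], [0.5184, -0.2507], [0.5121, -0.071]]
[ 0.6053 -0.1587 -1.5447] [-0.0005 -0.0004  0.0002  0.0008 -0.0006 -0.0003  0.0009 -0.0001]
-0.012 -0.01 [571. 441.]
-0.012 0.01 [506. 421.]
0.012 -0.01 [526. 497.]
0.012 0.01 [460. 476.]
(-0.09, 0.09, 0.08) [275. 492.]
(-0.09, 0.09, 0) [313. 725.]
(-0.09, -0.09, 0.0) [649. 307.]
```

{"method": "step_arm", "body": {
  "targets": [0, 0, 0.001, 0, 0, 0, 0.002, 0, 0, 0, 0.002, 0, 0, 0, 0.002, 0]
}}

```text
time: 5.72
ee_pos: [0.6075, -0.0559, 0.0248]
orientation: [0.504, 0.496, 0.509, -0.491]
wrist_force: [-0.1, 22.7, 5.7]
gripper_width: 0.006
```

{"method": "step_arm", "body": {
  "targets": [0, 0, -0.005, 0, 0, 0, -0.02, 0, 0, 0, -0.05, 0, -0.06, 0, -0.08, 0, -0.12, 0, -0.12, 0, -0.16, 0, -0.16, 0, -0.16, 0, -0.2, 0, -0.16, 0, -0.2, 0, -0.16, 0, -0.2, 0]
}}

```text
time: 6.85
ee_pos: [0.6019, 0.1379, 0.1836]
orientation: [0.507, 0.493, 0.507, -0.494]
wrist_force: [0.8, 0.2, -0.1]
gripper_width: 0.003
```

Run:
```python
from fit import *
im=robot.camera("scene"); crop("scene",(170,210,270,300),8,"pics/f.png",im)
im=robot.camera("top"); crop("top",(200,80,400,230),4,"pics/f_top.png",im)
go([0.5,0.09,.2],0)
print([(round(d["conf"],2),np.round(d["at"],1)) for d in robot.place_of("box_end","scene")])
for x in (-.088,-.084): print(proj("scene",[*cabw((x,.005)),.025]).round(1), ((proj("scene",[*cabw((x,.005)),.025])-[170,210])*8).round())
```

```text
[[0.6934, -0.066], [0.6974, -0.2471], [0.5184, -0.2507], [0.5121, -0.071]]
[ 0.6053 -0.1587 -1.5447] [-0.0005 -0.0004  0.0002  0.0008 -0.0006 -0.0003  0.0009 -0.0001]
t 6.95 pos [0.602  0.1372 0.1834] toolx [-0.002 -0.001 -1.   ] tooly ang 1.4 | shift [-0.0164 -0.1032  0.0446] yaw 89.95 F [ 0.27 -0.38  0.27] w -0.0 q6 [0.14 0.11]
[(0.94, array([220.4, 139.2])), (0.61, array([180.3, 213.8])), (0.57, array([233.5, 179.6]))]
[228.5 265.4] [468. 443.]
[226.9 264.8] [455. 439.]
```

View pics/f.png

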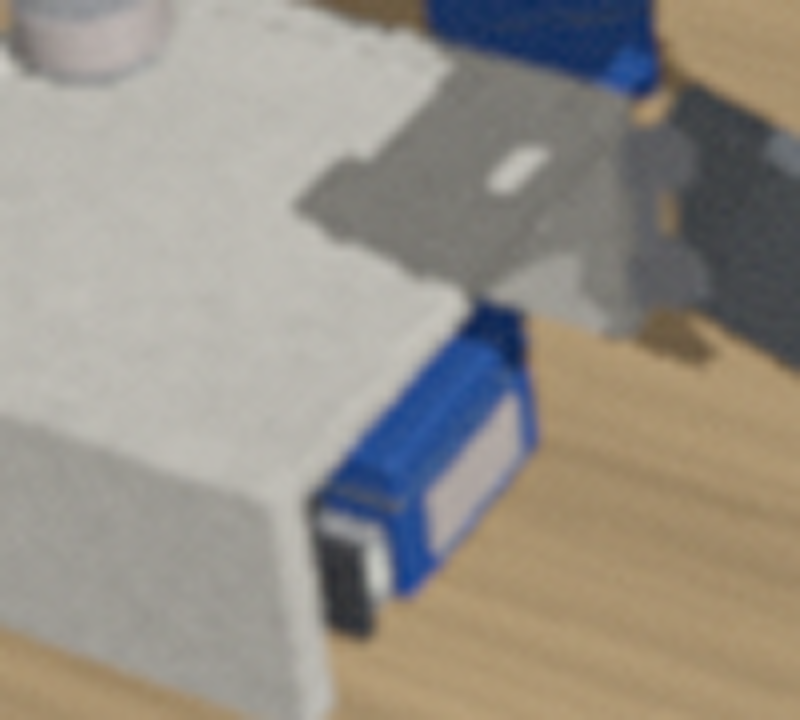

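View pics/f_top.png

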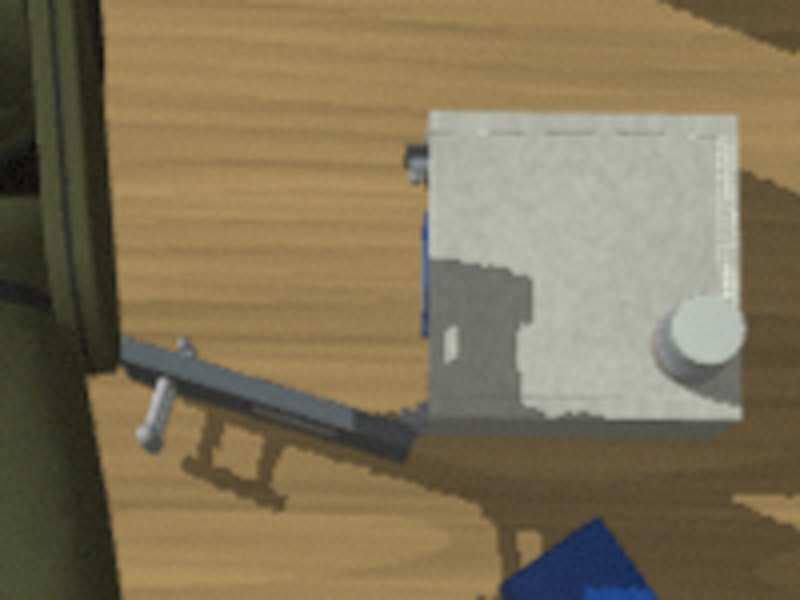

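Run:
```python
from fit import *
im=robot.camera("top").astype(int)
for r in (134,138,142,146,150,154,158,162):
    print(r,[tuple(im[r,c]) for c in range(302,312)])
for x in (-.094,-.092,-.09,-.088,-.084):
    print(x,proj("top",[*cabw((x,.005)),.05]).round(2),proj("top",[*cabw((x,.005)),.025]).round(2),proj("top",[*cabw((x,.005)),.0]).round(2))
print(proj("top",[*cabw((-.09,.005)),.08]))
```

```text
[[0.6934, -0.066], [0.6974, -0.2471], [0.5184, -0.2507], [0.5121, -0.071]]
[ 0.6053 -0.1587 -1.5447] [-0.0005 -0.0004  0.0002  0.0008 -0.0006 -0.0003  0.0009 -0.0001]
134 [(np.int64(163), np.int64(137), np.int64(90)), (np.int64(164), np.int64(138), np.int64(94)), (np.int64(161), np.int64(133), np.int64(88)), (np.int64(147), np.int64(129), np.int64(93)), (np.int64(98), np.int64(101), np.int64(120)), (np.int64(163), np.int64(169), np.int64(173)), (np.int64(187), np.int64(190), np.int64(179)), (np.int64(183), np.int64(184), np.int64(171)), (np.int64(184), np.int64(185), np.int64(175)), (np.int64(179), np.int64(182), np.int64(169))]
138 [(np.int64(157), np.int64(132), np.int64(88)), (np.int64(162), np.int64(135), np.int64(92)), (np.int64(160), np.int64(136), np.int64(90)), (np.int64(106), np.int64(98), np.int64(110)), (np.int64(55), np.int64(81), np.int64(129)), (np.int64(164), np.int64(169), np.int64(174)), (np.int64(184), np.int64(187), np.int64(175)), (np.int64(178), np.int64(180), np.int64(166)), (np.int64(179), np.int64(179), np.int64(168)), (np.int64(175), np.int64(178), np.int64(1
[... 2421 characters left out ...]
p.int64(125), np.int64(84)), (np.int64(147), np.int64(124), np.int64(82)), (np.int64(103), np.int64(97), np.int64(98)), (np.int64(69), np.int64(81), np.int64(98)), (np.int64(103), np.int64(104), np.int64(103)), (np.int64(112), np.int64(112), np.int64(104)), (np.int64(109), np.int64(110), np.int64(101)), (np.int64(113), np.int64(114), np.int64(105)), (np.int64(131), np.int64(132), np.int64(123))]
-0.094 [304.37 146.22] [303.8  148.52] [303.25 150.73]
-0.092 [305.21 146.22] [304.62 148.53] [304.05 150.74]
-0.09 [306.05 146.23] [305.44 148.54] [304.85 150.74]
-0.088 [306.89 146.23] [306.26 148.54] [305.66 150.75]
-0.084 [308.57 146.25] [307.9  148.55] [307.27 150.76]
[306.82571227 143.31876146]
```

{"method": "step_arm", "body": {
  "targets": [0.05, 0, 0.03, 0, 0.1, 0, 0.06, 0, 0.153, 0, 0.09, 0, 0.153, 0, 0.12, 0, 0.153, 0, 0.15, 0, 0.153, 0, 0.17, 0, 0.153, 0, 0.18, 0, 0.153, 0, 0.185, 0, 0.153, 0, 0.19, 0, 0.153, 0, 0.194, 0, 0.153, 0, 0.197, 0, 0.153, 0, 0.2, 0, 0.153, 0, 0.203, 0]
}}

```text
time: 8.68
ee_pos: [0.6076, -0.0558, 0.0319]
orientation: [0.502, 0.498, 0.51, -0.49]
wrist_force: [-0.9, 36.1, 6.0]
gripper_width: 0.005
```

{"method": "step_arm", "body": {
  "targets": [0, 0, 0.001, 0, 0, 0, 0.001, 0]
}}

```text
time: 8.93
ee_pos: [0.6076, -0.0558, 0.0319]
orientation: [0.502, 0.497, 0.511, -0.49]
wrist_force: [-0.6, 32.4, 6.0]
gripper_width: 0.001
```

Run:
```python
from fit import *
s=robot.get_state(); print(s["wrist_force"],s["moment"],s["ee_pos"],s["joint_pos"].round(4),s["effort"].round(2))
crop("scene",(120,150,280,270),5,"pics/g.png")
```

```text
[[0.6934, -0.066], [0.6974, -0.2471], [0.5184, -0.2507], [0.5121, -0.071]]
[ 0.6053 -0.1587 -1.5447] [-0.0005 -0.0004  0.0002  0.0008 -0.0006 -0.0003  0.0009 -0.0001]
[-0.62786249 32.36042916  5.95029817] [ 4.57629399 -0.02852023 -0.08382089] [ 0.60758209 -0.0557583   0.03186913] [-0.1871  0.2169  1.8731  0.0182  1.0561 -0.2217] [-19.59 -38.57 -32.13  -6.66  -1.65  -0.05]
```

View pics/g.png

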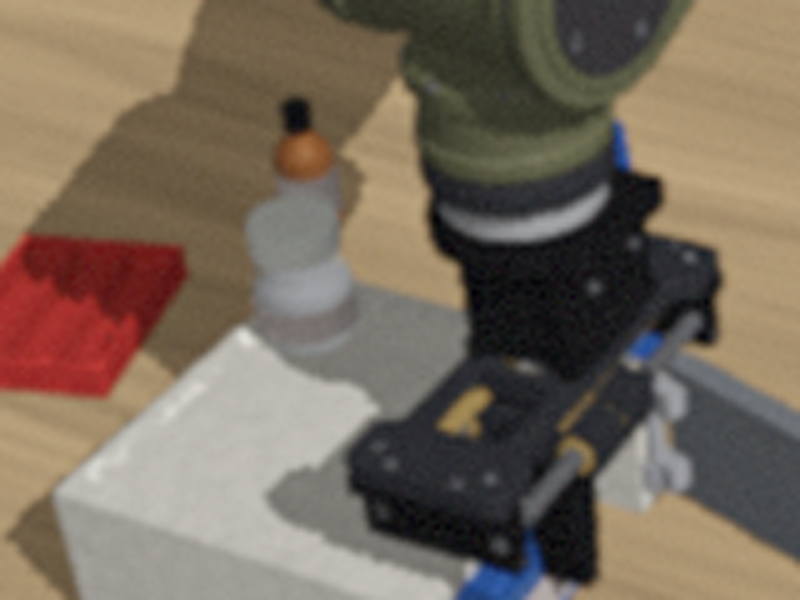

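{"method": "step_arm", "body": {
  "targets": [0, 0, -0.015, 0, 0, 0, -0.04, 0, 0, 0, -0.08, 0, -0.06, 0, -0.12, 0, -0.12, 0, -0.18, 0, -0.16, 0, -0.24, 0, -0.16, 0, -0.28, 0, -0.16, 0, -0.28, 0, -0.16, 0, -0.28, 0]
}}

```text
time: 10.1
ee_pos: [0.6003, 0.2147, 0.1915]
orientation: [0.507, 0.493, 0.507, -0.493]
wrist_force: [0.3, -0.2, -0.4]
gripper_width: 0.004
```

```bash
cat > ov.py <<'E'
from fit import *
import sys
tag=sys.argv[1]
for c,b,s in (("scene",(185,210,275,305),8),("top",(290,110,340,180),12)):
    im=np.mean([robot.camera(c).astype(float) for _ in range(4)],0).astype(np.uint8)
    np.save(f"pics/{tag}_{c}.npy",im)
    x0,y0,x1,y1=b
    # pixel centre convention: resized coord = (u-x0+.5)*s-.5
    big=cv2.resize(im[y0:y1,x0:x1,::-1],None,fx=s,fy=s,interpolation=cv2.INTER_CUBIC)
    cv2.imwrite(f"pics/{tag}_{c}_raw.png",big)
    def P2(p): return tuple(int(round(v)) for v in ((proj(c,p)-[x0,y0]+.5)*s-.5))
    for x,col in ((-.084,(0,255,0)),(-.09,(0,255,255))):
        for z in (0,.05):
            cv2.line(big,P2([*cabw((x,-.03)),z]),P2([*cabw((x,.04)),z]),col,1)
    for q in ((-.09,.09),(-.09,-.09),(-.09,.078),(-.09,-.078)):
        cv2.line(big,P2([*cabw(q),0]),P2([*cabw(q),.08]),(0,0,255),1)
    cv2.line(big,P2([*cabw((-.09,-.09)),.08]),P2([*cabw((-.09,.09)),.08]),(0,0,255),1)
    cv2.imwrite(f"pics/{tag}_{c}.png",big)
E
python3 ov.py g1
```

```text
[[0.6934, -0.066], [0.6974, -0.2471], [0.5184, -0.2507], [0.5121, -0.071]]
[ 0.6053 -0.1587 -1.5447] [-0.0005 -0.0004  0.0002  0.0008 -0.0006 -0.0003  0.0009 -0.0001]
```

View pics/g1_scene.png

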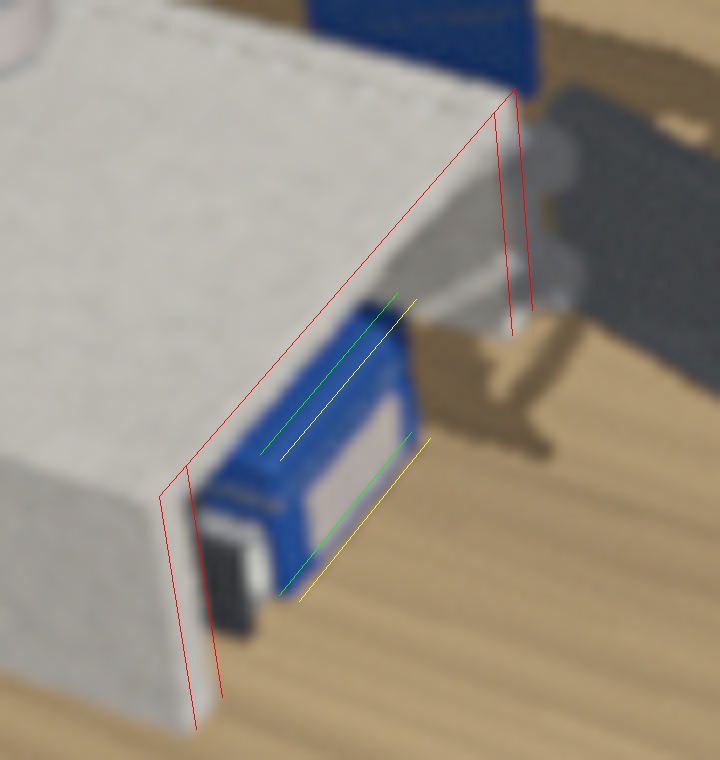

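View pics/g1_top.png

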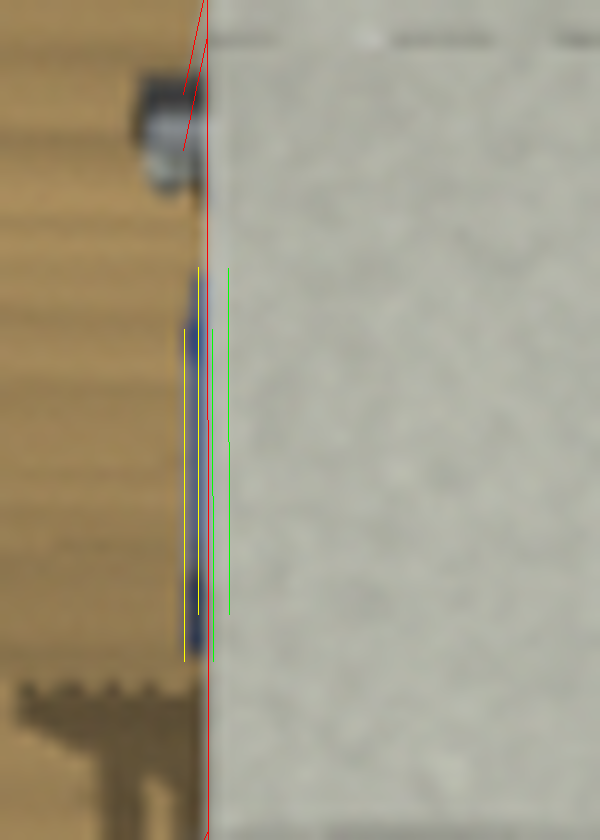

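Run:
```python
from fit import *
for c,uv in (("top",(293,149)),("scene",(244,269))):
    print(c,tocab(ray(c,uv,.025)))
for c in ("top","scene"):
    robot.camera(c)
    for d in robot.place_of("box_end",c): print(c,round(d["conf"],2),np.round(d["at"],1),tocab(ray(c,d["at"],.025)).round(4))
    for d in robot.search_frame("box_end",c): print(c,round(d["conf"],2),np.round(d["box"],1))
# lookalike sizes
im=robot.camera("top"); m=((im[:,:,2].astype(int)-im[:,:,0]>40)).astype(np.uint8)
for k in cv2.findContours(m,cv2.RETR_EXTERNAL,cv2.CHAIN_APPROX_NONE)[0]:
    if cv2.contourArea(k)>300: 
        r=cv2.minAreaRect(k); b=cv2.boxPoints(r); print(b.round(1).tolist(), [np.linalg.norm(ray("top",b[i],.05)-ray("top",b[i-1],.05)).round(4) for i in (0,1)])
```

```text
[[0.6934, -0.066], [0.6974, -0.2471], [0.5184, -0.2507], [0.5121, -0.071]]
[ 0.6053 -0.1587 -1.5447] [-0.0005 -0.0004  0.0002  0.0008 -0.0006 -0.0003  0.0009 -0.0001]
top [-0.12027686  0.00363834]
scene [-0.12386426  0.00157213]
top 0.89 [374.2 273.8] [ 0.073  -0.2966]
top 0.85 [444.2 362.2] [ 0.2341 -0.5011]
top 0.58 [309.2 149.4] [-0.0808  0.0029]
top 0.36 [445.3 190.9] [ 0.2496 -0.0972]
top 0.71 [326.7 212.4 385.5 282.8]
top 0.56 [391.1 294.4 459.4 371.1]
top 0.16 [229.7 165.  304.1 193.6]
scene 0.95 [233.  179.2] [ 0.0815 -0.3069]
scene 0.71 [450.7 325.7] [-0.5406 -0.0183]
scene 0.67 [227.9 267.9] [-0.0909  0.0124]
scene 0.61 [220.8 142.7] [ 0.2297 -0.4858]
scene 0.83 [207.4 134.2 233.1 177.6]
scene 0.82 [206.9 247.9 237.2 282.6]
scene 0.76 [218.9 170.7 248.7 222.5]
[[393.0, 307.6000061035156], [420.0, 290.8999938964844], [459.70001220703125, 355.0], [432.70001220703125, 371.70001220703125]] [np.float64(0.1685), np.float64(0.0743)]
[[324.20001220703125, 226.89999389648438], [348.8999938964844, 209.1999969482422], [388.79998779296875, 265.1000061035156], [364.1000061035156, 282.79998779296875]] [np.float64(0.1586), np.float64(0.0717)]
```

{"method": "step_arm", "body": {
  "targets": [0.03, 0, 0.06, 0, 0.07, 0, 0.12, 0, 0.131, 0, 0.18, 0, 0.131, 0, 0.22, 0, 0.131, 0, 0.25, 0, 0.131, 0, 0.262, 0, 0.131, 0, 0.266, 0, 0.131, 0, 0.269, 0, 0.131, 0, 0.271, 0, 0.131, 0, 0.272, 0]
}}

```text
time: 12.1
ee_pos: [0.6078, -0.0562, 0.061]
orientation: [0.506, 0.494, 0.507, -0.493]
wrist_force: [-0.4, 5.4, 1.8]
gripper_width: 0.008
```

{"method": "step_arm", "body": {
  "targets": [0, 0, 0.002, 0, 0, 0, 0.004, 0, 0, 0, 0.004, 0]
}}

```text
time: 12.48
ee_pos: [0.6078, -0.0563, 0.0611]
orientation: [0.504, 0.496, 0.509, -0.491]
wrist_force: [-0.0, 16.4, 3.0]
gripper_width: 0.003
```

{"method": "step_arm", "body": {
  "targets": [0, 0, -0.02, 0, 0, 0, -0.06, 0, -0.05, 0, -0.12, 0, -0.1, 0, -0.18, 0, -0.14, 0, -0.2, 0, -0.14, 0, -0.2, 0, -0.14, 0, -0.2, 0],
  "claw": 0
}}

```text
time: 13.35
ee_pos: [0.6025, 0.1387, 0.201]
orientation: [0.507, 0.493, 0.506, -0.493]
wrist_force: [-0.1, -0.2, -0.3]
gripper_width: 0.685
```

Run:
```python
from fit import *
s=robot.get_state(); print(s["time"],s["ee_pos"],s["gripper_width"])
crop("top",(310,195,410,295),7,"pics/k_top.png")
crop("scene",(200,120,270,230),5,"pics/k_scene.png")
```

```text
[[0.6934, -0.066], [0.6974, -0.2471], [0.5184, -0.2507], [0.5121, -0.071]]
[ 0.6053 -0.1587 -1.5447] [-0.0005 -0.0004  0.0002  0.0008 -0.0006 -0.0003  0.0009 -0.0001]
13.35 [0.60251536 0.13874513 0.20102921] 0.6848638077065526
```

View pics/k_top.png

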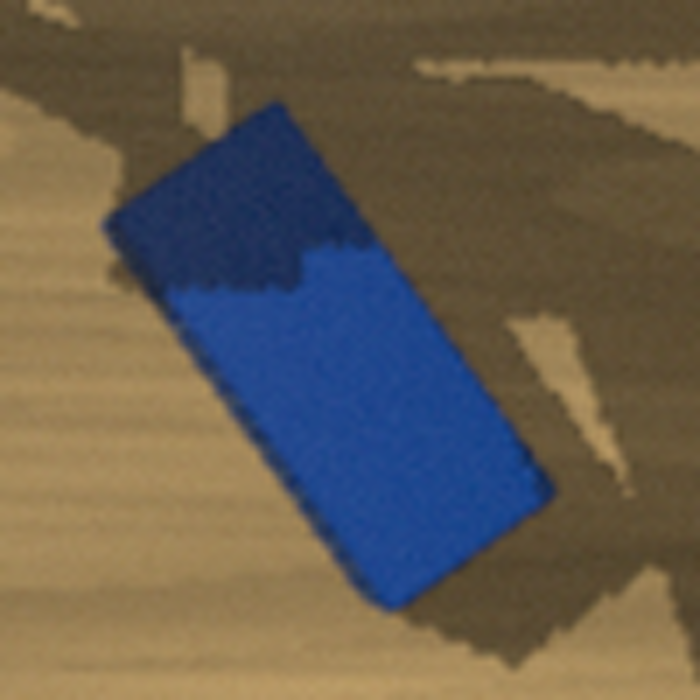

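View pics/k_scene.png

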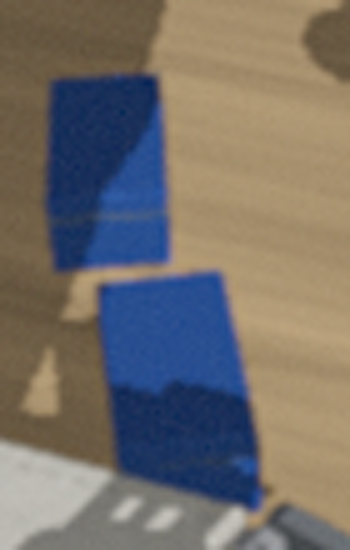

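Run:
```python
from fit import *
px=np.array([(110,222),(278,102),(553,492),(395,608)])/7+np.array([310,195])-.43
W=np.array([ray("top",p,.05)[:2] for p in px]); print(W.round(4))
L=[np.linalg.norm(W[i]-W[(i+1)%4]) for i in range(4)]; print(np.round(L,4))
c=W.mean(0); e=(W[2]-W[1])+(W[3]-W[0]); ang=np.degrees(np.arctan2(e[1],e[0])); print("centre",c,"long ang",ang)
# jaw axis perp to long
want=np.radians(ang+90)
go([*c,.02],want-P[2])
```

```text
[[0.6934, -0.066], [0.6974, -0.2471], [0.5184, -0.2507], [0.5121, -0.071]]
[ 0.6053 -0.1587 -1.5447] [-0.0005 -0.0004  0.0002  0.0008 -0.0006 -0.0003  0.0009 -0.0001]
[[ 0.4188 -0.1183]
 [ 0.4608 -0.174 ]
 [ 0.3334 -0.2676]
 [ 0.2938 -0.2153]]
[0.0698 0.1582 0.0656 0.1583]
centre [ 0.37671444 -0.19381434] long ang -142.9322696794845
t 13.45 pos [0.6014 0.1375 0.1983] toolx [-0.003 -0.001 -1.   ] tooly ang 1.5 | shift [ 0.1794 -0.2325  0.3252] yaw 54.41 F [-0.11  0.05 -0.2 ] w 0.774 q6 [0.14 0.11]
```

{"method": "step_arm", "body": {
  "targets": [0, -0.035, 0.05, 10, 0, -0.07, 0.1, 20, 0, -0.105, 0.15, 30, 0, -0.14, 0.2, 40, 0, -0.175, 0.25, 50, 0, -0.21, 0.3, 54.4, 0, -0.2325, 0.325, 54.4, 0, -0.2325, 0.325, 54.4, 0.05, -0.2325, 0.325, 54.4, 0.09, -0.2325, 0.325, 54.4, 0.09, -0.2325, 0.325, 54.4, 0.09, -0.2325, 0.325, 54.4]
}}

```text
time: 14.95
ee_pos: [0.3792, -0.1927, 0.1115]
orientation: [0.225, 0.67, 0.225, -0.67]
wrist_force: [0.6, 0.8, 0.1]
gripper_width: 1.002
```

Run:
```python
from fit import *
go([.3767,-.1938,.015],np.radians(-52.93)-P[2])
crop("scene",(160,80,320,230),4,"pics/l_scene.png")
```

```text
[[0.6934, -0.066], [0.6974, -0.2471], [0.5184, -0.2507], [0.5121, -0.071]]
[ 0.6053 -0.1587 -1.5447] [-0.0005 -0.0004  0.0002  0.0008 -0.0006 -0.0003  0.0009 -0.0001]
t 14.95 pos [ 0.3792 -0.1927  0.1115] toolx [ 0.001 -0.    -1.   ] tooly ang -52.9 | shift [ 0.0965 -0.0007  0.0027] yaw 0.06 F [0.58 0.84 0.09] w 1.002 q6 [-0.6   0.33]
```

View pics/l_scene.png

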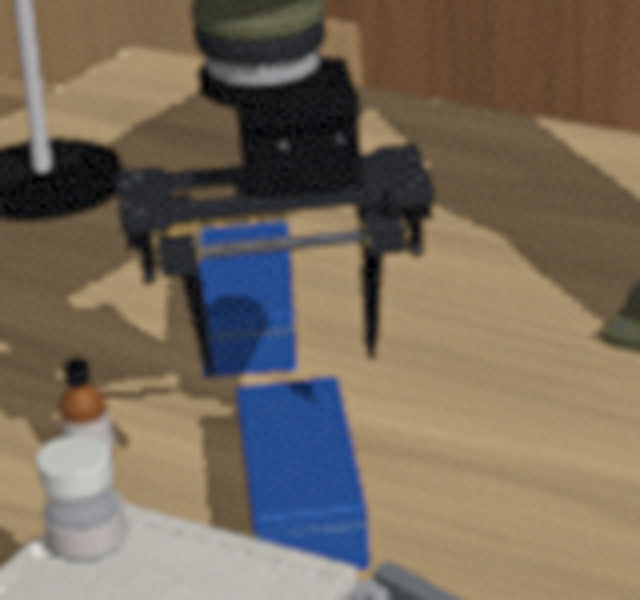

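{"method": "step_arm", "body": {
  "targets": [0.04, 0, 0.003, 0, 0.08, 0, 0.003, 0, 0.096, 0, 0.003, 0, 0.096, 0, 0.003, 0]
}}

```text
time: 15.5
ee_pos: [0.3765, -0.1946, 0.015]
orientation: [-0.225, -0.67, -0.225, 0.67]
wrist_force: [0.0, 0.2, 0.6]
gripper_width: 1.001
```

{"method": "step_arm", "body": {
  "targets": [0, 0, 0, 0, 0, 0, 0, 0, 0, 0, 0, 0, 0, 0, 0, 0],
  "claw": 1,
  "squeeze": 40
}}

```text
time: 16.0
ee_pos: [0.3769, -0.1949, 0.0156]
orientation: [0.225, 0.671, 0.225, -0.67]
wrist_force: [-0.8, 0.4, 5.5]
gripper_width: 0.734
```

{"method": "step_arm", "body": {
  "targets": [-0.05, 0, 0, 0, -0.1, 0, 0, 0, -0.15, 0, 0, 0, -0.17, 0, 0, 0, -0.17, 0, 0, 0]
}}

```text
time: 16.62
ee_pos: [0.3768, -0.1949, 0.1859]
orientation: [0.226, 0.671, 0.224, -0.67]
wrist_force: [0.7, -0.6, -2.8]
gripper_width: 0.731
```

Run:
```python
from fit import *
go([*cabw((-.26,.012)),.185],np.pi/2)
print(cabw((-.26,.012)))
crop("scene",(160,40,360,230),3,"pics/m_scene.png")
```

```text
[[0.6934, -0.066], [0.6974, -0.2471], [0.5184, -0.2507], [0.5121, -0.071]]
[ 0.6053 -0.1587 -1.5447] [-0.0005 -0.0004  0.0002  0.0008 -0.0006 -0.0003  0.0009 -0.0001]
t 16.625 pos [ 0.3768 -0.1949  0.1859] toolx [ 0.002 -0.002 -1.   ] tooly ang -52.9 | shift [ 0.0009 -0.0953 -0.3653] yaw -54.37 F [ 0.66 -0.62 -2.77] w 0.731 q6 [-0.6   0.32]
[0.61055975 0.10151773]
```

View pics/m_scene.png

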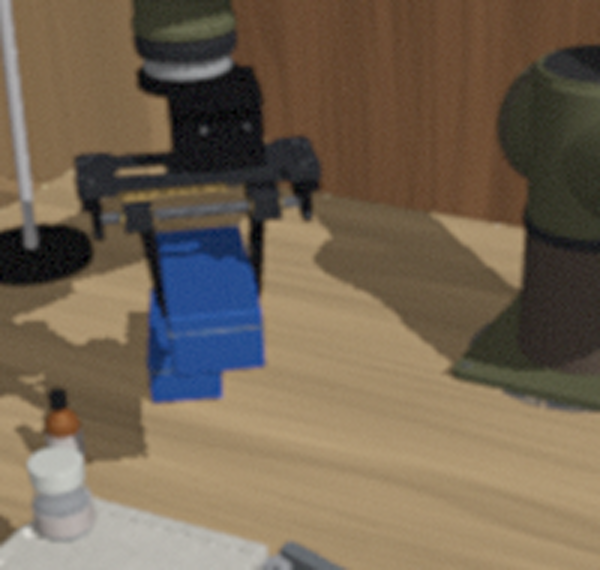

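{"method": "step_arm", "body": {
  "targets": [0, -0.012, -0.046, -7, 0, -0.024, -0.091, -14, 0, -0.036, -0.137, -21, 0, -0.048, -0.183, -28, 0, -0.06, -0.228, -35, 0, -0.072, -0.274, -42, 0, -0.083, -0.32, -49, 0, -0.0953, -0.3653, -54.4, 0, -0.0953, -0.3653, -54.4, 0, -0.0953, -0.3653, -54.4]
}}

```text
time: 17.92
ee_pos: [0.6085, 0.1017, 0.1818]
orientation: [0.505, 0.492, 0.508, -0.495]
wrist_force: [0.1, -0.3, -2.9]
gripper_width: 0.732
```

Run:
```python
from fit import *
go([*cabw((-.26,.012)),.018],np.pi/2)
crop("scene",(100,60,360,260),3,"pics/n_scene.png")
crop("top",(180,80,400,240),3.5,"pics/n_top.png")
```

```text
[[0.6934, -0.066], [0.6974, -0.2471], [0.5184, -0.2507], [0.5121, -0.071]]
[ 0.6053 -0.1587 -1.5447] [-0.0005 -0.0004  0.0002  0.0008 -0.0006 -0.0003  0.0009 -0.0001]
t 17.925 pos [0.6085 0.1017 0.1818] toolx [-0.005 -0.001 -1.   ] tooly ang 1.5 | shift [1.637e-01 2.900e-03 1.000e-04] yaw 0.01 F [ 0.07 -0.26 -2.89] w 0.732 q6 [0.08 0.05]
```

View pics/n_scene.png

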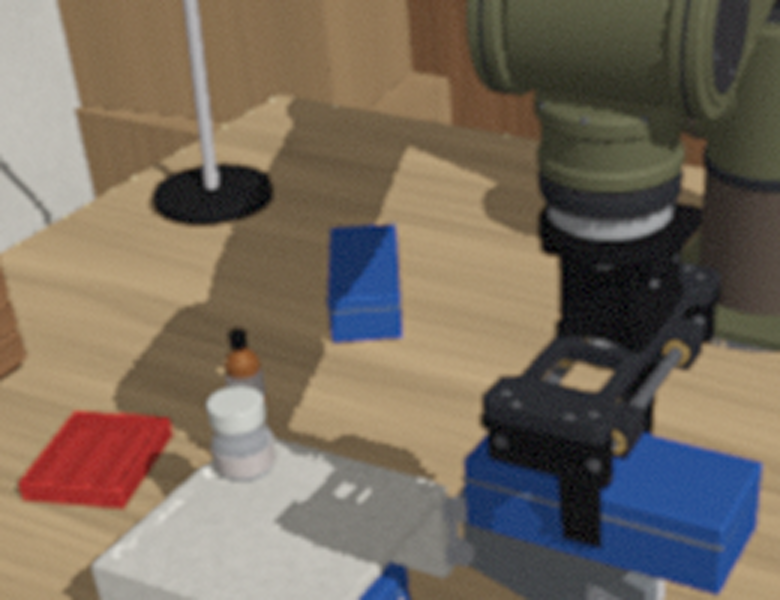

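View pics/n_top.png

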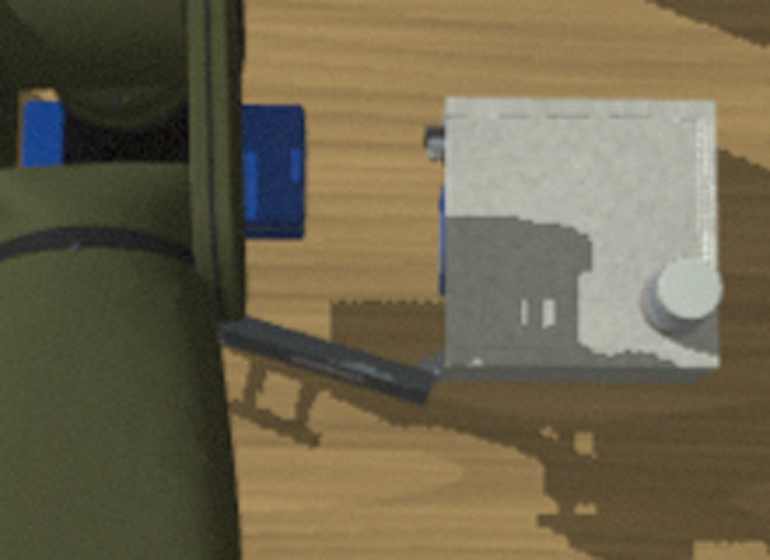

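{"method": "step_arm", "body": {
  "targets": [0.05, 0.003, 0, 0, 0.1, 0.003, 0, 0, 0.14, 0.003, 0, 0, 0.16, 0.003, 0, 0, 0.162, 0.003, 0.01, 0, 0.162, 0.003, 0.03, 0, 0.162, 0.003, 0.05, 0, 0.162, 0.003, 0.07, 0, 0.162, 0.003, 0.08, 0, 0.162, 0.003, 0.085, 0, 0.162, 0.003, 0.085, 0]
}}

```text
time: 19.4
ee_pos: [0.6152, 0.0169, 0.0226]
orientation: [0.506, 0.493, 0.507, -0.493]
wrist_force: [0.1, 0.3, -2.8]
gripper_width: 0.735
```

Run:
```python
from fit import *
go([*cabw((-.165,.012)),.018],np.pi/2)
crop("scene",(180,160,300,280),5,"pics/o_scene.png")
```

```text
[[0.6934, -0.066], [0.6974, -0.2471], [0.5184, -0.2507], [0.5121, -0.071]]
[ 0.6053 -0.1587 -1.5447] [-0.0005 -0.0004  0.0002  0.0008 -0.0006 -0.0003  0.0009 -0.0001]
t 19.4 pos [0.6152 0.0169 0.0226] toolx [-0.  0. -1.] tooly ang 1.5 | shift [ 0.0046 -0.0024  0.0103] yaw 0.0 F [ 0.06  0.27 -2.82] w 0.735 q6 [-0.06 -0.09]
```

View pics/o_scene.png

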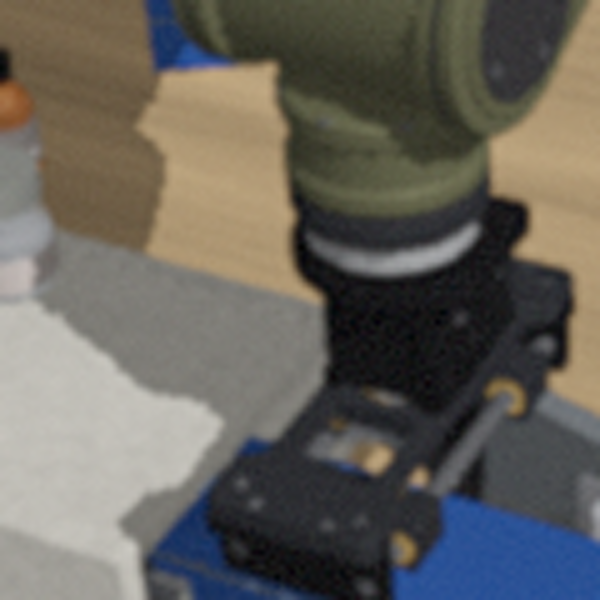

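{"method": "step_arm", "body": {
  "targets": [0.004, -0.003, 0.001, 0, 0.004, -0.003, 0.003, 0, 0.004, -0.003, 0.005, 0, 0.004, -0.003, 0.007, 0, 0.004, -0.003, 0.009, 0, 0.004, -0.003, 0.011, 0]
}}

```text
time: 20.2
ee_pos: [0.6126, 0.006, 0.0187]
orientation: [0.506, 0.493, 0.507, -0.493]
wrist_force: [0.2, 0.4, -2.6]
gripper_width: 0.732
```

{"method": "step_arm", "body": {
  "targets": [0, 0, 0.001, 0, 0, 0, 0.002, 0]
}}

```text
time: 20.45
ee_pos: [0.6126, 0.0048, 0.0187]
orientation: [0.506, 0.494, 0.507, -0.493]
wrist_force: [-0.2, 7.4, -1.8]
gripper_width: 0.733
```

{"method": "step_arm", "body": {
  "targets": [0, 0, 0.001, 0, 0, 0, 0.002, 0]
}}

```text
time: 20.7
ee_pos: [0.6126, 0.0049, 0.0189]
orientation: [0.505, 0.495, 0.508, -0.492]
wrist_force: [-1.2, 14.9, 0.1]
gripper_width: 0.736
```

{"method": "step_arm", "body": {
  "targets": [0, 0, 0.001, 0, 0, 0, 0.002, 0]
}}

```text
time: 20.95
ee_pos: [0.6126, 0.0049, 0.0191]
orientation: [0.504, 0.496, 0.509, -0.491]
wrist_force: [-0.1, 20.3, -0.4]
gripper_width: 0.732
```

{"method": "step_arm", "body": {
  "targets": [0, 0, 0.001, 0, 0, 0, 0.002, 0]
}}

```text
time: 21.2
ee_pos: [0.6125, 0.0045, 0.0191]
orientation: [0.503, 0.497, 0.509, -0.491]
wrist_force: [-0.8, 26.4, 1.8]
gripper_width: 0.732
```

{"method": "step_arm", "body": {
  "targets": [0, 0, -0.01, 0, 0, 0, -0.025, 0, 0, 0, -0.045, 0, 0, 0, -0.045, 8, 0, 0, -0.045, 16, 0, 0, -0.045, 23.4, 0, 0, -0.045, 23.4, 0, 0, -0.045, 23.4]
}}

```text
time: 22.2
ee_pos: [0.6115, 0.0432, 0.0186]
orientation: [-0.397, -0.585, -0.397, 0.585]
wrist_force: [0.2, 0.4, -2.2]
gripper_width: 0.734
```

Run:
```python
from fit import *
go([*cabw((-.172,.008)),.018],np.pi/2)
s=robot.get_state(); print("cab",tocab(s["ee_pos"]).round(4))
crop("scene",(180,160,320,300),5,"pics/p_scene.png")
crop("top",(180,80,400,240),3.5,"pics/p_top.png")
```

```text
[[0.6934, -0.066], [0.6974, -0.2471], [0.5184, -0.2507], [0.5121, -0.071]]
[ 0.6053 -0.1587 -1.5447] [-0.0005 -0.0004  0.0002  0.0008 -0.0006 -0.0003  0.0009 -0.0001]
t 22.2 pos [0.6115 0.0432 0.0186] toolx [-0. -0. -1.] tooly ang -21.8 | shift [0.0006 0.0085 0.0286] yaw -23.26 F [ 0.2   0.38 -2.24] w 0.734 q6 [-0.02  0.36]
cab [-0.2017  0.0115]
```

View pics/p_scene.png

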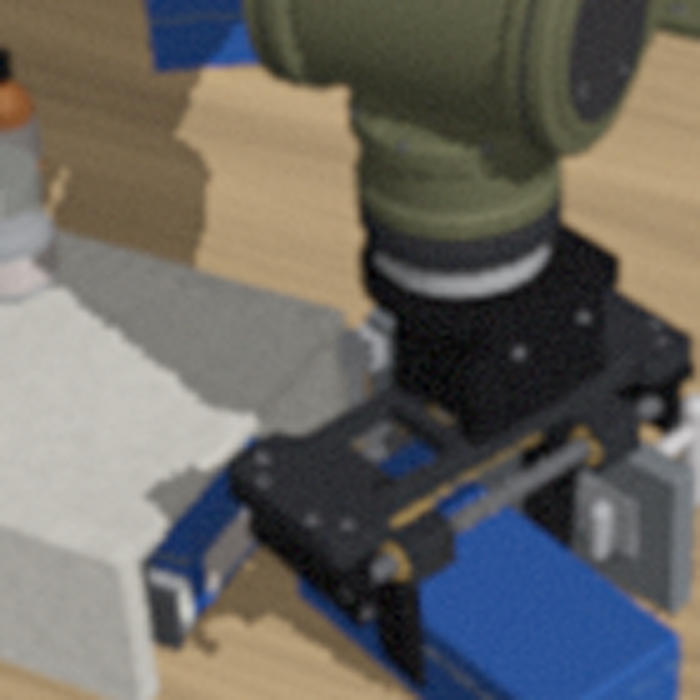

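View pics/p_top.png

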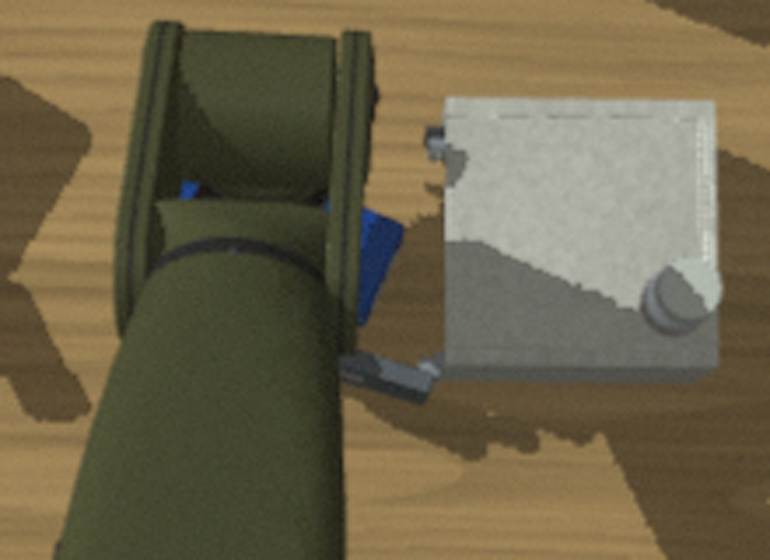

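```bash
python3 ov.py g2
```

```text
[[0.6934, -0.066], [0.6974, -0.2471], [0.5184, -0.2507], [0.5121, -0.071]]
[ 0.6053 -0.1587 -1.5447] [-0.0005 -0.0004  0.0002  0.0008 -0.0006 -0.0003  0.0009 -0.0001]
```

View pics/g2_top.png

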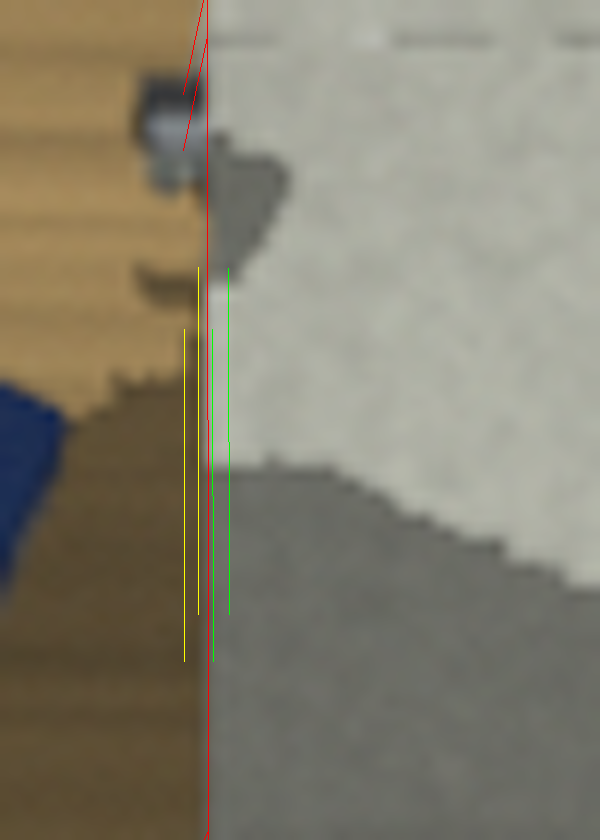

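View pics/g2_scene.png

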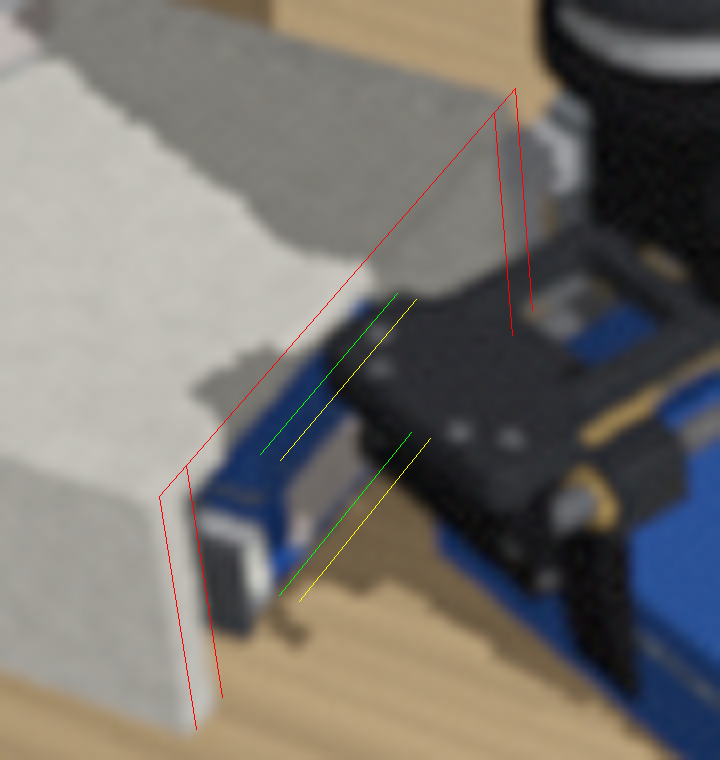

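{"method": "step_arm", "body": {
  "targets": [-0.02, 0, -0.03, 0, -0.07, 0, -0.04, 0, -0.12, 0, -0.04, 0, -0.17, 0, -0.04, 0, -0.17, 0, -0.04, 0, -0.17, 0, -0.04, 0]
}}

```text
time: 23.45
ee_pos: [0.6258, 0.08, 0.1875]
orientation: [-0.396, -0.585, -0.396, 0.586]
wrist_force: [-0.2, 0.2, -3.3]
gripper_width: 0.736
```

Run:
```python
from fit import *
go([.3767,-.1948,.185],np.radians(-52.93)-P[2])
```

```text
[[0.6934, -0.066], [0.6974, -0.2471], [0.5184, -0.2507], [0.5121, -0.071]]
[ 0.6053 -0.1587 -1.5447] [-0.0005 -0.0004  0.0002  0.0008 -0.0006 -0.0003  0.0009 -0.0001]
t 23.45 pos [0.6258 0.08   0.1875] toolx [-0.002 -0.    -1.   ] tooly ang -21.9 | shift [ 0.0029 -0.1287  0.3478] yaw 31.04 F [-0.25  0.25 -3.33] w 0.736 q6 [0.04 0.42]
```

{"method": "step_arm", "body": {
  "targets": [0, -0.018, 0.05, 4.5, 0, -0.037, 0.1, 9, 0, -0.055, 0.15, 13.5, 0, -0.074, 0.2, 18, 0, -0.093, 0.25, 22.5, 0, -0.111, 0.3, 27, 0, -0.1287, 0.3478, 31, 0, -0.1287, 0.3478, 31, 0.05, -0.1287, 0.3478, 31, 0.1, -0.1287, 0.3478, 31, 0.14, -0.1287, 0.3478, 31, 0.16, -0.1287, 0.3478, 31, 0.16, -0.1287, 0.3478, 31]
}}

```text
time: 25.08
ee_pos: [0.375, -0.1922, 0.0251]
orientation: [-0.223, -0.669, -0.228, 0.672]
wrist_force: [-0.1, 0.2, -2.9]
gripper_width: 0.734
```

Run:
```python
from fit import *
go([.3767,-.1948,.0156],np.radians(-52.93)-P[2])
```

```text
[[0.6934, -0.066], [0.6974, -0.2471], [0.5184, -0.2507], [0.5121, -0.071]]
[ 0.6053 -0.1587 -1.5447] [-0.0005 -0.0004  0.0002  0.0008 -0.0006 -0.0003  0.0009 -0.0001]
t 25.075 pos [ 0.375  -0.1922  0.0251] toolx [-0.007  0.005 -1.   ] tooly ang -52.8 | shift [0.0095 0.0032 0.0002] yaw 0.11 F [-0.14  0.15 -2.87] w 0.734 q6 [-0.6   0.32]
```

Set it down, release, then rise.

{"method": "step_arm", "body": {
  "targets": [0.004, 0.002, 0, 0, 0.007, 0.002, 0, 0, 0.009, 0.002, 0, 0]
}}

```text
time: 25.45
ee_pos: [0.3792, -0.1966, 0.0203]
orientation: [0.225, 0.671, 0.225, -0.67]
wrist_force: [-0.1, -0.6, -2.8]
gripper_width: 0.737
```

{"method": "step_arm", "body": {
  "targets": [0, 0, 0, 0, 0, 0, 0, 0, 0, 0, 0, 0, -0.06, 0, 0, 0, -0.12, 0, 0, 0, -0.17, 0, 0, 0, -0.17, 0, 0, 0],
  "claw": 0
}}

```text
time: 26.32
ee_pos: [0.3812, -0.1981, 0.1954]
orientation: [0.228, 0.673, 0.222, -0.668]
wrist_force: [0.1, 0.8, -0.9]
gripper_width: 1.002
```

Run:
```python
from fit import *
th=1.25
print(handle(th),cabw(handle(th)))
go([*cabw(handle(th)),.16],th+np.pi/2)
im=robot.camera("top"); crop("top",(210,90,410,290),3,"pics/q_top.png",im)
crop("top",(220,155,310,205),8,"pics/q_door.png",im)
im=robot.camera("scene"); crop("scene",(200,200,350,300),5,"pics/q_scene.png",im)
for c in ("top","scene"):
    for n in ("door_handle","door_hinge"):
        for d in robot.place_of(n,c): print(c,n,round(d["conf"],2),np.round(d["at"],1),ray(c,d["at"],.055 if n=="door_handle" else .04).round(4))
```

```text
[[0.6934, -0.066], [0.6974, -0.2471], [0.5184, -0.2507], [0.5121, -0.071]]
[ 0.6053 -0.1587 -1.5447] [-0.0005 -0.0004  0.0002  0.0008 -0.0006 -0.0003  0.0009 -0.0001]
[-0.25223842 -0.0998734 ] [0.49892665 0.09084302]
t 26.325 pos [ 0.3812 -0.1981  0.1954] toolx [ 0.009 -0.006 -1.   ] tooly ang -52.9 | shift [ 0.0347 -0.1597 -0.2681] yaw 54.0 F [ 0.08  0.8  -0.92] w 1.002 q6 [-0.6   0.32]
top door_handle 0.8 [239.6 188.7] [0.5006 0.0847 0.055 ]
top door_handle 0.3 [135.8 146.1] [0.5938 0.3317 0.055 ]
top door_hinge 0.69 [307.  185.3] [ 0.5157 -0.0737  0.04  ]
scene door_handle 0.91 [319.4 249.8] [0.5112 0.0975 0.055 ]
scene door_hinge 0.94 [250.9 235.1] [ 0.5131 -0.0687  0.04  ]
scene door_hinge 0.17 [318.2 250. ] [0.4963 0.0889 0.04  ]
```

View pics/q_top.png

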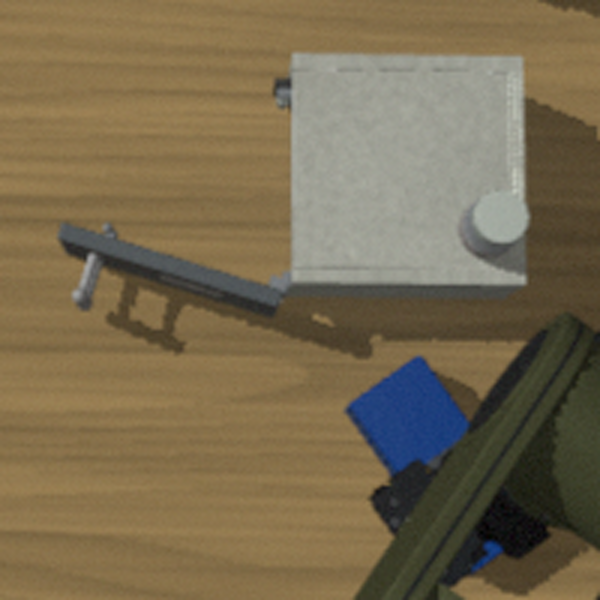

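View pics/q_door.png

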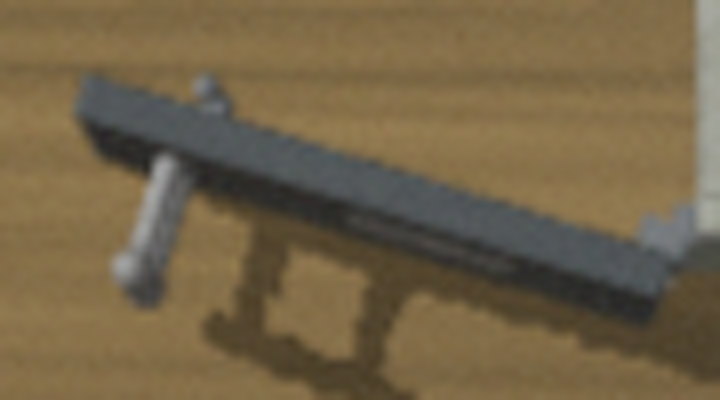

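View pics/q_scene.png

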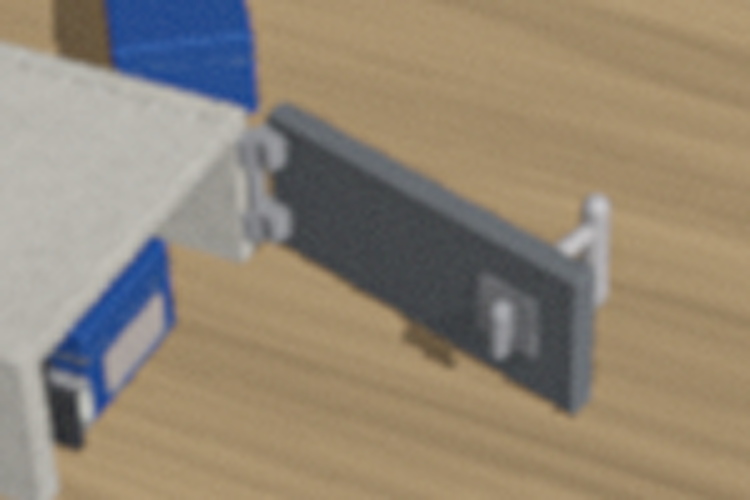

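Run:
```python
from fit import *
a=ray("top",[220+128/8-.44,155+268/8-.44],.076); b=ray("scene",[200+597/5-.4,200+203/5-.4],.076)
print("bar top:",a.round(4),b.round(4),tocab(a).round(4),tocab(b).round(4))
# door top inner edge & outer edge at z .077 from q_door
f=lambda u:tocab(ray("top",[220+u[0]/8-.44,155+u[1]/8-.44],.077))
for n,u in dict(fi=(90,75),fo=(78,117),hi=(672,260),ho=(655,292)).items(): print(n,f(u).round(4))
d=f((90,75))-f((672,260)); print("th",np.arctan2(-d[0],d[1]), np.linalg.norm(d))
d=f((78,117))-f((655,292)); print("th",np.arctan2(-d[0],d[1]), np.linalg.norm(d))
```

```text
[[0.6934, -0.066], [0.6974, -0.2471], [0.5184, -0.2507], [0.5121, -0.071]]
[ 0.6053 -0.1587 -1.5447] [-0.0005 -0.0004  0.0002  0.0008 -0.0006 -0.0003  0.0009 -0.0001]
bar top: [0.499  0.0922 0.076 ] [0.5061 0.0938 0.076 ] [-0.2535 -0.0998] [-0.255  -0.0926]
fi [-0.2651 -0.0439]
fo [-0.2684 -0.0562]
hi [-0.0975 -0.0968]
ho [-0.1024 -0.1061]
th 1.2653157508567283 0.17572664019917286
th 1.2788152598569769 0.1732914839729668
```

Run:
```python
from fit import *
go([.5005,.0925,.16],1.27+np.pi/2)
```

```text
[[0.6934, -0.066], [0.6974, -0.2471], [0.5184, -0.2507], [0.5121, -0.071]]
[ 0.6053 -0.1587 -1.5447] [-0.0005 -0.0004  0.0002  0.0008 -0.0006 -0.0003  0.0009 -0.0001]
t 26.625 pos [ 0.3777 -0.1957  0.1875] toolx [-0.003  0.002 -1.   ] tooly ang -52.9 | shift [ 0.0278 -0.1556 -0.2718] yaw 52.85 F [ 0.59  0.05 -0.18] w 1.001 q6 [-0.6   0.32]
```

{"method": "step_arm", "body": {
  "targets": [0, -0.02, -0.035, -10, 0, -0.04, -0.07, -20, 0, -0.06, -0.105, -30, 0, -0.08, -0.14, -40, 0, -0.1, -0.175, -50, 0, -0.12, -0.21, -60, 0, -0.14, -0.245, -70, 0, -0.1556, -0.2718, -80, 0.01, -0.1556, -0.2718, -90, 0.02, -0.1556, -0.2718, -100, 0.0278, -0.1556, -0.2718, -110, 0.0278, -0.1556, -0.2718, -120, 0.0278, -0.1556, -0.2718, -127.2, 0.0278, -0.1556, -0.2718, -127.2, 0.0278, -0.1556, -0.2718, -127.2]
}}

```text
time: 28.5
ee_pos: [0.5011, 0.0917, 0.161]
orientation: [0.7, 0.097, 0.701, -0.097]
wrist_force: [0.9, 0.4, 0.1]
gripper_width: 1.003
```

Run:
```python
from fit import *
go([.5005,.0925,.037],1.27+np.pi/2)
crop("scene",(200,120,400,320),3.5,"pics/r_scene.png")
for n in [(.5005,.0925,.076),(.5005,.0925,.016)]: print(((proj("scene",n)-[200,120])*3.5).round())
s=robot.get_state();print(((proj("scene",s["ee_pos"])-[200,120])*3.5).round())
```

```text
[[0.6934, -0.066], [0.6974, -0.2471], [0.5184, -0.2507], [0.5121, -0.071]]
[ 0.6053 -0.1587 -1.5447] [-0.0005 -0.0004  0.0002  0.0008 -0.0006 -0.0003  0.0009 -0.0001]
t 28.5 pos [0.5011 0.0917 0.161 ] toolx [-0.001 -0.    -1.   ] tooly ang 74.2 | shift [ 0.124   0.0006 -0.0006] yaw -0.05 F [0.88 0.39 0.14] w 1.003 q6 [ 0.08 -1.22]
[418. 415.]
[415. 490.]
[421. 298.]
```

View pics/r_scene.png

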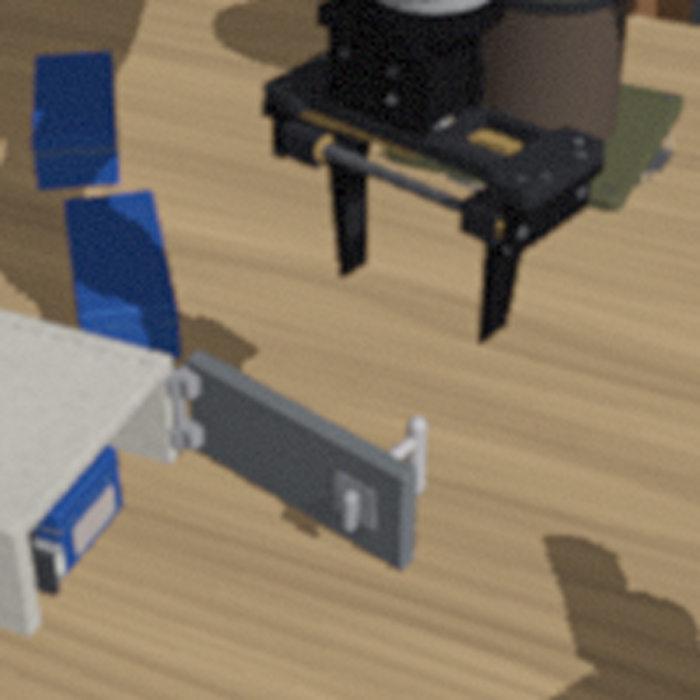

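{"method": "step_arm", "body": {
  "targets": [0.04, 0, 0, 0, 0.08, 0, 0, 0, 0.11, 0.001, -0.001, 0, 0.124, 0.001, -0.001, 0, 0.124, 0.001, -0.001, 0],
  "claw": 0.5
}}

```text
time: 29.18
ee_pos: [0.5003, 0.093, 0.0372]
orientation: [0.7, 0.096, 0.701, -0.097]
wrist_force: [0.2, 0.5, 0.2]
gripper_width: 0.537
```

{"method": "step_arm", "body": {
  "targets": [0, 0, 0, 0, 0, 0, 0, 0, 0, 0, 0, 0, 0, 0, 0, 0],
  "claw": 1,
  "squeeze": 15
}}

```text
time: 29.68
ee_pos: [0.501, 0.093, 0.0383]
orientation: [0.701, 0.097, 0.7, -0.096]
wrist_force: [-0.2, 0.3, -1.0]
gripper_width: 0.137
```

Run:
```python
from fit import *
go([.5005,.0925,.037],1.27+np.pi/2)
s=robot.get_state(); print(tocab(s["ee_pos"]))
crop("scene",(220,160,360,300),5,"pics/s_scene.png")
```

```text
[[0.6934, -0.066], [0.6974, -0.2471], [0.5184, -0.2507], [0.5121, -0.071]]
[ 0.6053 -0.1587 -1.5447] [-0.0005 -0.0004  0.0002  0.0008 -0.0006 -0.0003  0.0009 -0.0001]
t 29.675 pos [0.501  0.093  0.0383] toolx [ 0.001  0.    -1.   ] tooly ang 74.3 | shift [ 0.0013 -0.0007 -0.0004] yaw 0.06 F [-0.16  0.33 -0.99] w 0.137 q6 [ 0.08 -1.22]
[-0.25438104 -0.09770371]
```

View pics/s_scene.png

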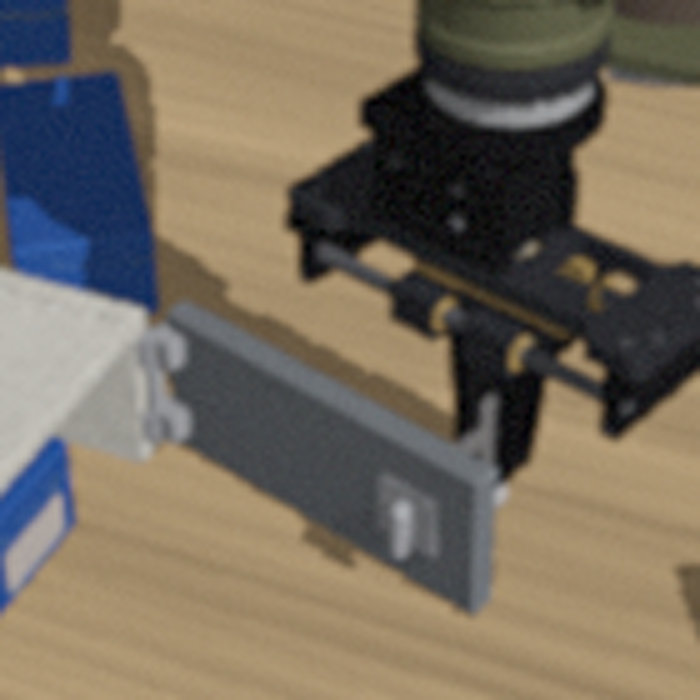

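```bash
cat > arc.py <<'E'
from fit import *
def arc(t0,ts,r=.159,extra=0):
    """rows in tool axes for bar going t0->ts along arc (cab). assumes tool y along door at current"""
    s=robot.get_state(); q=s["orientation"]; A=R.from_quat([q[1],q[2],q[3],q[0]]).as_matrix()
    f=lambda t: r*np.array([np.cos(t+np.pi/2+np.arctan2(.058,.148)),np.sin(t+np.pi/2+np.arctan2(.058,.148))])
    rows=[]
    for t in ts:
        d=f(t)-f(t0); w=T(P,d); v=A.T@np.array([w[0],w[1],0])
        rows.append([0,round(float(v[1]),4),round(float(v[2]),4),round(float(np.degrees(t0-t)),1)])
    print(", ".join(str(x) for r_ in rows for x in r_)); print("now cab",tocab(s["ee_pos"]).round(4),"target end cab rel H",f(ts[-1]).round(4))
E
python3 - <<'E'
from arc import *
arc(1.258,[1.23,1.17,1.1,1.03,.96,.89,.82,.75,.68,.61,.54,.47,.4,.35,.32,.3,.3])
E
```

```text
[[0.6934, -0.066], [0.6974, -0.2471], [0.5184, -0.2507], [0.5121, -0.071]]
[ 0.6053 -0.1587 -1.5447] [-0.0005 -0.0004  0.0002  0.0008 -0.0006 -0.0003  0.0009 -0.0001]
0, 0.0015, 0.0042, 1.6, 0, 0.0043, 0.0133, 5.0, 0, 0.007, 0.0241, 9.1, 0, 0.0088, 0.0351, 13.1, 0, 0.0099, 0.0462, 17.1, 0, 0.0102, 0.0573, 21.1, 0, 0.0097, 0.0684, 25.1, 0, 0.0085, 0.0795, 29.1, 0, 0.0064, 0.0904, 33.1, 0, 0.0037, 0.1012, 37.1, 0, 0.0001, 0.1117, 41.1, 0, -0.0041, 0.122, 45.1, 0, -0.0091, 0.132, 49.2, 0, -0.0131, 0.1388, 52.0, 0, -0.0156, 0.1429, 53.7, 0, -0.0174, 0.1455, 54.9, 0, -0.0174, 0.1455, 54.9
now cab [-0.254  -0.0976] target end cab rel H [-0.0992  0.1243]
```

{"method": "step_arm", "body": {
  "targets": [0, 0.0015, 0.0042, 1.6, 0, 0.0043, 0.0133, 5.0, 0, 0.007, 0.0241, 9.1, 0, 0.0088, 0.0351, 13.1],
  "claw": 1,
  "squeeze": 25
}}

```text
time: 30.22
ee_pos: [0.5379, 0.0922, 0.0383]
orientation: [0.685, 0.177, 0.684, -0.177]
wrist_force: [0.3, -1.1, 2.4]
gripper_width: 0.117
```

Run:
```python
from arc import *
s=robot.get_state(); print(s["ee_pos"],s["wrist_force"],s["gripper_width"])
arc(1.03,[.96,.89,.82,.75,.68,.61,.54,.47,.4,.35,.32,.3,.3])
```

```text
[[0.6934, -0.066], [0.6974, -0.2471], [0.5184, -0.2507], [0.5121, -0.071]]
[ 0.6053 -0.1587 -1.5447] [-0.0005 -0.0004  0.0002  0.0008 -0.0006 -0.0003  0.0009 -0.0001]
[0.53791241 0.0922254  0.03826845] [ 0.25568451 -1.14128764  2.36371202] 0.11653919615852616
0, 0.0036, 0.0105, 4.0, 0, 0.0065, 0.0213, 8.0, 0, 0.0085, 0.0322, 12.0, 0, 0.0099, 0.0433, 16.0, 0, 0.0104, 0.0544, 20.1, 0, 0.0102, 0.0655, 24.1, 0, 0.0092, 0.0766, 28.1, 0, 0.0074, 0.0876, 32.1, 0, 0.0049, 0.0984, 36.1, 0, 0.0026, 0.106, 39.0, 0, 0.001, 0.1105, 40.7, 0, -0.0001, 0.1135, 41.8, 0, -0.0001, 0.1135, 41.8
now cab [-0.2526 -0.0609] target end cab rel H [-0.0992  0.1243]
```

{"method": "step_arm", "body": {
  "targets": [0, 0.0036, 0.0105, 4.0, 0, 0.0065, 0.0213, 8.0, 0, 0.0085, 0.0322, 12.0, 0, 0.0099, 0.0433, 16.0, 0, 0.0104, 0.0544, 20.1, 0, 0.0102, 0.0655, 24.1, 0, 0.0092, 0.0766, 28.1, 0, 0.0074, 0.0876, 32.1, 0, 0.0049, 0.0984, 36.1, 0, 0.0026, 0.106, 39.0, 0, 0.001, 0.1105, 40.7, 0, 0, 0.1135, 41.8, 0, 0, 0.1135, 41.8]
}}

```text
time: 31.85
ee_pos: [0.6381, 0.0381, 0.0384]
orientation: [0.578, 0.41, 0.576, -0.408]
wrist_force: [4.5, 3.9, -0.0]
gripper_width: 0.12
```

Run:
```python
from arc import *
s=robot.get_state(); p=tocab(s["ee_pos"]); v=p-np.array([-.0945,-.088]); th=np.arctan2(v[1],v[0])%(2*np.pi)-np.pi/2-np.arctan2(.058,.148)
print(s["ee_pos"],s["wrist_force"],s["gripper_width"],"r",np.linalg.norm(v),"th",th)
go([0,0,0],.3+np.pi/2)
arc(.3,[.28,.26,.24,.22,.20,.18])
im=robot.camera("top"); crop("top",(230,90,400,200),4.5,"pics/t_top.png",im)
```

```text
[[0.6934, -0.066], [0.6974, -0.2471], [0.5184, -0.2507], [0.5121, -0.071]]
[ 0.6053 -0.1587 -1.5447] [-0.0005 -0.0004  0.0002  0.0008 -0.0006 -0.0003  0.0009 -0.0001]
[0.63811958 0.03813519 0.03836909] [ 4.47324885  3.94709951 -0.00879873] 0.11988813038104952 r 0.16166815604605722 th 0.30463395136821436
t 31.85 pos [0.6381 0.0381 0.0384] toolx [ 0.003  0.002 -1.   ] tooly ang 19.4 | shift [ 0.0361 -0.6149 -0.1754] yaw 0.67 F [ 4.47  3.95 -0.01] w 0.12 q6 [-0.03 -0.36]
0, 0.0011, 0.003, 1.1, 0, 0.0021, 0.006, 2.3, 0, 0.0031, 0.009, 3.4, 0, 0.004, 0.0121, 4.6, 0, 0.0049, 0.0151, 5.7, 0, 0.0057, 0.0182, 6.9
now cab [-0.1959  0.0379] target end cab rel H [-0.0836  0.1353]
```

View pics/t_top.png

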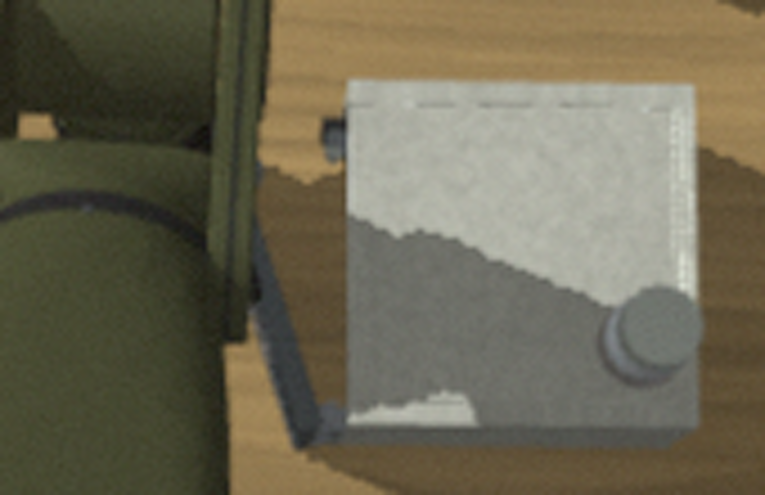

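```bash
sed -i 's/d=f(t)-f(t0);/d=f(t)-f(t0)+extra*f(t)\/r;/' arc.py
cat >> arc.py <<'E'
Hc=np.array([-.0945,-.086])
def st():
    s=robot.get_state(); p=tocab(s["ee_pos"]); v=p-Hc; th=np.arctan2(v[1],v[0])%(2*np.pi)-np.pi/2-np.arctan2(.058,.148)
    rd=v/np.linalg.norm(v); F=s["wrist_force"]; a=P[2]; Fc=np.array([[np.cos(a),np.sin(a)],[-np.sin(a),np.cos(a)]])@F[:2]
    tg=np.array([-rd[1],rd[0]]) # opening direction (ccw)
    print("t",s["time"],"th",round(th,4),"r",round(np.linalg.norm(v),4),"Frad",round(Fc@rd,2),"Fopen",round(Fc@tg,2),"Fz",F[2].round(2),"w",round(s["gripper_width"],3),"z",s["ee_pos"][2].round(4))
    return th
E
python3 - <<'E'
from arc import *
th=st(); arc(th,[.29,.27,.25,.23,.21,.19,.17,.17],extra=.0015)
E
```

```text
[[0.6934, -0.066], [0.6974, -0.2471], [0.5184, -0.2507], [0.5121, -0.071]]
[ 0.6053 -0.1587 -1.5447] [-0.0005 -0.0004  0.0002  0.0008 -0.0006 -0.0003  0.0009 -0.0001]
t 31.9 th 0.3131 r 0.1601 Frad 4.64 Fopen -0.18 Fz -0.71 w 0.12 z 0.0384
0, 0.0027, 0.0029, 1.3, 0, 0.0038, 0.0059, 2.5, 0, 0.0048, 0.009, 3.6, 0, 0.0058, 0.0121, 4.8, 0, 0.0067, 0.0151, 5.9, 0, 0.0075, 0.0182, 7.1, 0, 0.0082, 0.0214, 8.2, 0, 0.0082, 0.0214, 8.2
now cab [-0.196   0.0378] target end cab rel H [-0.0822  0.1361]
```

{"method": "step_arm", "body": {
  "targets": [0, 0.0027, 0.0029, 1.3, 0, 0.0038, 0.0059, 2.5, 0, 0.0048, 0.009, 3.6, 0, 0.0058, 0.0121, 4.8, 0, 0.0067, 0.0151, 5.9, 0, 0.0075, 0.0182, 7.1, 0, 0.0082, 0.0214, 8.2, 0, 0.0082, 0.0214, 8.2]
}}

```text
time: 32.9
ee_pos: [0.6518, 0.0196, 0.0382]
orientation: [0.547, 0.449, 0.546, -0.449]
wrist_force: [1.2, 0.3, 4.9]
gripper_width: 0.12
```

Run:
```python
from arc import *
th=st(); arc(th,[th-.01,th-.02,th-.03,th-.04])
```

```text
[[0.6934, -0.066], [0.6974, -0.2471], [0.5184, -0.2507], [0.5121, -0.071]]
[ 0.6053 -0.1587 -1.5447] [-0.0005 -0.0004  0.0002  0.0008 -0.0006 -0.0003  0.0009 -0.0001]
t 32.9 th 0.1686 r 0.1601 Frad 1.19 Fopen -0.44 Fz 4.89 w 0.12 z 0.0382
0, 0.0006, 0.0015, 0.6, 0, 0.0011, 0.003, 1.1, 0, 0.0017, 0.0045, 1.7, 0, 0.0022, 0.006, 2.3
now cab [-0.1771  0.0511] target end cab rel H [-0.0765  0.1394]
```

{"method": "step_arm", "body": {
  "targets": [0, 0.0003, 0.0008, 0.3, 0, 0.0006, 0.0015, 0.6, 0, 0.0009, 0.0023, 0.9, 0, 0.0011, 0.003, 1.1]
}}

```text
time: 33.4
ee_pos: [0.6533, 0.0172, 0.0383]
orientation: [0.542, 0.454, 0.542, -0.454]
wrist_force: [1.0, 1.7, 6.4]
gripper_width: 0.12
```

```bash
python3 -c "
from arc import *
th=st(); arc(th,[th-.005,th-.01,th-.015,th-.02])"|tail -3
```

```text
t 33.4 th 0.1507 r 0.1601 Frad 1.75 Fopen 0.9 Fz 6.37 w 0.12 z 0.0383
0, 0.0003, 0.0007, 0.3, 0, 0.0006, 0.0015, 0.6, 0, 0.0009, 0.0022, 0.9, 0, 0.0011, 0.003, 1.1
now cab [-0.1746  0.0526] target end cab rel H [-0.0768  0.1392]
```

{"method": "step_arm", "body": {
  "targets": [-0.0005, 0.0003, 0.0008, 0.3, -0.001, 0.0006, 0.0015, 0.6, -0.001, 0.0009, 0.0023, 0.9, -0.001, 0.0011, 0.003, 1.1]
}}

```text
time: 33.9
ee_pos: [0.6548, 0.0148, 0.0384]
orientation: [0.538, 0.46, 0.538, -0.459]
wrist_force: [4.0, 2.7, 0.3]
gripper_width: 0.12
```

{"method": "step_arm", "body": {
  "targets": [0, 0.0003, 0.0008, 0.3, 0, 0.0006, 0.0015, 0.6]
}}

```text
time: 34.15
ee_pos: [0.6556, 0.0134, 0.0384]
orientation: [0.535, 0.462, 0.535, -0.462]
wrist_force: [3.3, 2.4, 0.8]
gripper_width: 0.119
```

```bash
python3 -c "
from arc import *
th=st(); arc(th,[th-.005,th-.01,th-.015,th-.02])"|tail -3
```

```text
t 34.15 th 0.1228 r 0.16 Frad 4.01 Fopen 0.44 Fz 0.76 w 0.119 z 0.0384
0, 0.0003, 0.0007, 0.3, 0, 0.0006, 0.0015, 0.6, 0, 0.0009, 0.0022, 0.9, 0, 0.0011, 0.003, 1.1
now cab [-0.1707  0.0547] target end cab rel H [-0.0729  0.1413]
```

{"method": "step_arm", "body": {
  "targets": [0, 0.0011, 0.0006, 0.3, 0, 0.0014, 0.0013, 0.6]
}}

```text
time: 34.4
ee_pos: [0.6565, 0.0118, 0.0383]
orientation: [0.533, 0.465, 0.533, -0.465]
wrist_force: [0.9, 1.6, -0.2]
gripper_width: 0.122
```

{"method": "step_arm", "body": {
  "targets": [0, 0.0003, 0.0008, 0.3, 0, 0.0006, 0.0015, 0.6]
}}

```text
time: 34.65
ee_pos: [0.6572, 0.0104, 0.0383]
orientation: [0.53, 0.467, 0.531, -0.468]
wrist_force: [1.3, 1.7, -0.5]
gripper_width: 0.12
```

```bash
python3 -c "
from arc import *
th=st()"|tail -1
```

```text
t 34.65 th 0.1014 r 0.16 Frad 2.0 Fopen 0.87 Fz -0.54 w 0.12 z 0.0383
```

{"method": "step_arm", "body": {
  "targets": [0, 0.0003, 0.0008, 0.3, 0, 0.0006, 0.0015, 0.6]
}}

```text
time: 34.9
ee_pos: [0.658, 0.009, 0.0384]
orientation: [0.528, 0.47, 0.528, -0.471]
wrist_force: [0.4, -0.2, -1.3]
gripper_width: 0.12
```

{"method": "step_arm", "body": {
  "targets": [0, 0.0003, 0.0008, 0.3, 0, 0.0006, 0.0015, 0.6]
}}

```text
time: 35.15
ee_pos: [0.6588, 0.0075, 0.0384]
orientation: [0.525, 0.473, 0.526, -0.474]
wrist_force: [0.4, -0.1, -1.9]
gripper_width: 0.123
```

```bash
python3 -c "
from arc import *
th=st()"|tail -1
```

```text
t 35.15 th 0.0814 r 0.16 Frad 0.35 Fopen -0.29 Fz -1.94 w 0.123 z 0.0384
```

{"method": "step_arm", "body": {
  "targets": [0, 0.0003, 0.0008, 0.3, 0, 0.0006, 0.0015, 0.6]
}}

```text
time: 35.4
ee_pos: [0.6595, 0.0061, 0.0384]
orientation: [0.523, 0.476, 0.523, -0.476]
wrist_force: [-0.5, -0.9, -2.2]
gripper_width: 0.122
```

{"method": "step_arm", "body": {
  "targets": [0, 0.0003, 0.0008, 0.3, 0, 0.0006, 0.0015, 0.6]
}}

```text
time: 35.65
ee_pos: [0.6599, 0.0054, 0.0383]
orientation: [0.52, 0.478, 0.521, -0.479]
wrist_force: [-4.0, 3.1, -2.1]
gripper_width: 0.125
```

{"method": "step_arm", "body": {
  "targets": [0, 0.0003, 0.0008, 0.3, 0, 0.0006, 0.0015, 0.6]
}}

```text
time: 35.9
ee_pos: [0.6601, 0.005, 0.0383]
orientation: [0.516, 0.481, 0.52, -0.482]
wrist_force: [-5.2, 6.6, -0.1]
gripper_width: 0.118
```

```bash
python3 -c "
from arc import *
th=st()"|tail -1
```

```text
t 35.9 th 0.0633 r 0.16 Frad -1.72 Fopen 8.21 Fz -0.1 w 0.118 z 0.0383
```

{"method": "step_arm", "body": {
  "targets": [0, 0.0002, 0.0004, 0.2, 0, 0.0003, 0.0008, 0.3]
}}

```text
time: 36.15
ee_pos: [0.6602, 0.0047, 0.0383]
orientation: [0.515, 0.483, 0.519, -0.483]
wrist_force: [-6.4, 8.2, -0.5]
gripper_width: 0.12
```

{"method": "step_arm", "body": {
  "targets": [0, 0.0002, 0.0004, 0.2, 0, 0.0003, 0.0008, 0.3]
}}

```text
time: 36.4
ee_pos: [0.6602, 0.0046, 0.0384]
orientation: [0.513, 0.484, 0.518, -0.484]
wrist_force: [-6.8, 9.5, 1.0]
gripper_width: 0.119
```

```bash
python3 -c "
from arc import *
th=st()"|tail -1
```

```text
t 36.4 th 0.0607 r 0.1599 Frad -1.9 Fopen 11.51 Fz 1.01 w 0.119 z 0.0384
```

{"method": "step_arm", "body": {
  "targets": [0, 0.0002, 0.0004, 0.2, 0, 0.0003, 0.0008, 0.3]
}}

```text
time: 36.65
ee_pos: [0.6603, 0.0043, 0.0383]
orientation: [0.511, 0.485, 0.517, -0.485]
wrist_force: [-8.2, 11.5, 1.7]
gripper_width: 0.122
```

```bash
python3 -c "
from arc import *
th=st()"|tail -1
```

```text
t 36.65 th 0.0593 r 0.1599 Frad -2.22 Fopen 13.94 Fz 1.74 w 0.122 z 0.0383
```

{"method": "step_arm", "body": {
  "targets": [0, 0.0002, 0.0004, 0.2, 0, 0.0003, 0.0008, 0.3]
}}

```text
time: 36.9
ee_pos: [0.6605, 0.0037, 0.0383]
orientation: [0.51, 0.487, 0.516, -0.487]
wrist_force: [-8.1, 11.3, 2.2]
gripper_width: 0.123
```

```bash
python3 -c "
from arc import *
th=st()"|tail -1
```

```text
t 36.9 th 0.0548 r 0.1599 Frad -2.3 Fopen 13.75 Fz 2.18 w 0.123 z 0.0383
```

{"method": "step_arm", "body": {
  "targets": [0, 0.0002, 0.0004, 0.2, 0, 0.0003, 0.0008, 0.3]
}}

```text
time: 37.15
ee_pos: [0.6615, 0.0017, 0.0384]
orientation: [0.51, 0.488, 0.514, -0.488]
wrist_force: [-5.8, 6.5, 0.3]
gripper_width: 0.118
```

```bash
python3 -c "
from arc import *
th=st()"|tail -1
```

```text
t 37.15 th 0.041 r 0.1599 Frad -2.46 Fopen 8.38 Fz 0.27 w 0.118 z 0.0384
```

{"method": "step_arm", "body": {
  "targets": [0, 0.0002, 0.0004, 0.2, 0, 0.0003, 0.0007, 0.3]
}}

```text
time: 37.4
ee_pos: [0.6626, -0.0005, 0.0384]
orientation: [0.51, 0.489, 0.511, -0.49]
wrist_force: [-4.4, 1.2, -1.5]
gripper_width: 0.121
```

```bash
python3 -c "
from arc import *
th=st()"|tail -1
```

```text
t 37.4 th 0.0258 r 0.1599 Frad -3.54 Fopen 2.92 Fz -1.49 w 0.121 z 0.0384
```

{"method": "step_arm", "body": {
  "targets": [0, 0, 0.0004, 0.2, 0, 0, 0.0006, 0.3]
}}

```text
time: 37.65
ee_pos: [0.6635, -0.0027, 0.0385]
orientation: [0.509, 0.49, 0.509, -0.491]
wrist_force: [-1.7, -1.8, -4.2]
gripper_width: 0.12
```

```bash
python3 -c "
from arc import *
th=st()"|tail -1
```

```text
t 37.65 th 0.0107 r 0.1599 Frad -2.23 Fopen -0.97 Fz -4.19 w 0.12 z 0.0385
```

{"method": "step_arm", "body": {
  "targets": [0, 0, 0, 0, 0, 0, 0, 0, 0, 0, 0, 0, 0, 0, 0, 0],
  "claw": 0.6
}}

```text
time: 38.15
ee_pos: [0.664, -0.0017, 0.0393]
orientation: [0.509, 0.491, 0.509, -0.49]
wrist_force: [0.3, 0.6, 0.7]
gripper_width: 0.394
```

```bash
python3 -c "
from arc import *
th=st()
crop('scene',(160,160,320,300),5,'pics/u_scene.png')"|tail -1
```

```text
t 38.15 th 0.015 r 0.1607 Frad 0.51 Fopen 0.39 Fz 0.72 w 0.394 z 0.0393
```

View pics/u_scene.png

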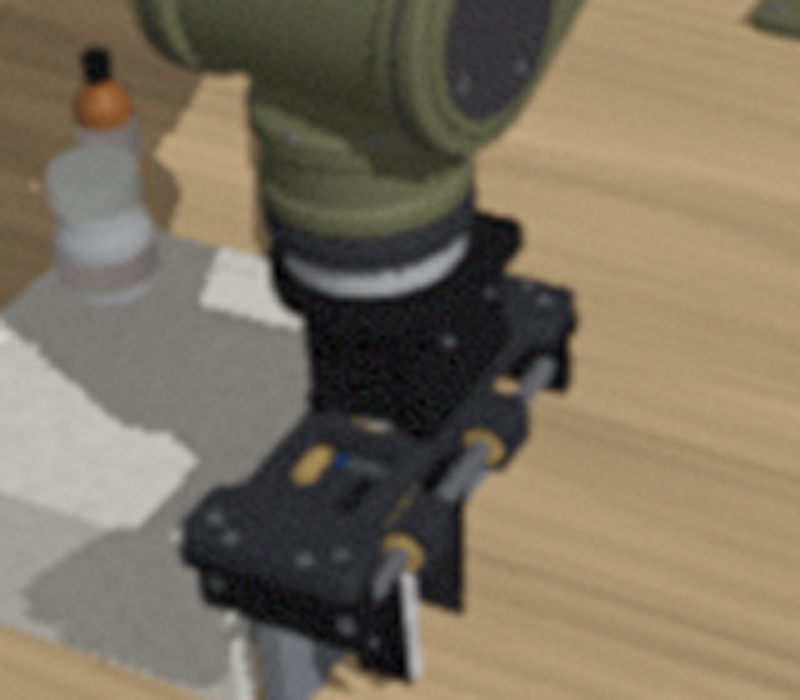

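{"method": "step_arm", "body": {
  "targets": [0, 0, 0, 0, 0, 0, 0, 0, -0.04, 0, 0, 0, -0.08, 0, 0, 0, -0.08, 0, 0, 0]
}}

```text
time: 38.83
ee_pos: [0.6666, -0.002, 0.1239]
orientation: [0.512, 0.493, 0.507, -0.489]
wrist_force: [0.4, -0.1, 0.3]
gripper_width: 0.402
```

```bash
python3 -c "
from arc import *
th=st()
crop('scene',(160,160,320,300),5,'pics/v_scene.png');crop('top',(230,90,400,200),4.5,'pics/v_top.png')
print(cabw(Hc+np.array([0,0])), handle(0.015))"|tail -2
```

```text
t 38.825 th 0.0069 r 0.163 Frad 0.33 Fopen -0.21 Fz 0.34 w 0.402 z 0.1239
[ 0.51690649 -0.06648023] [-0.15371339  0.05561338]
```

View pics/v_scene.png

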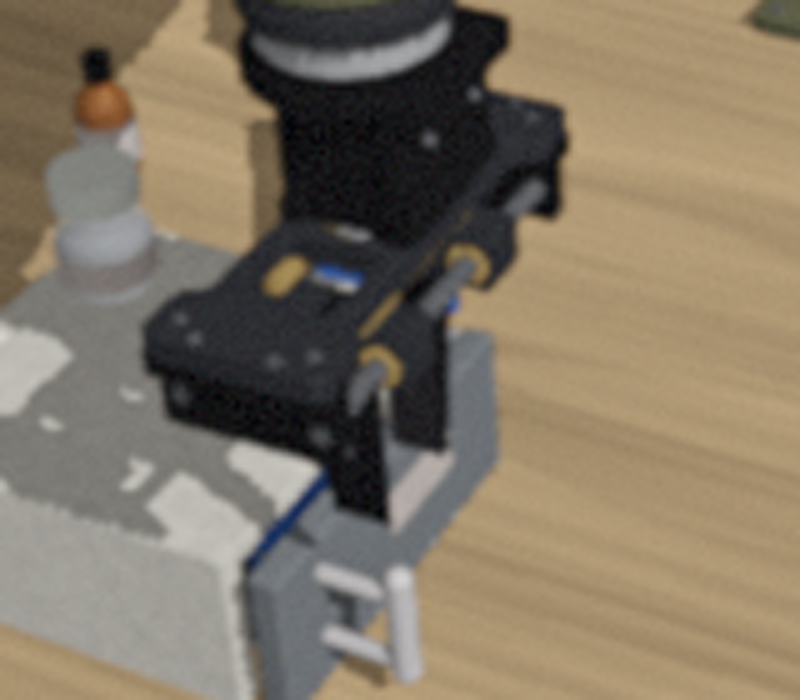

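View pics/v_top.png

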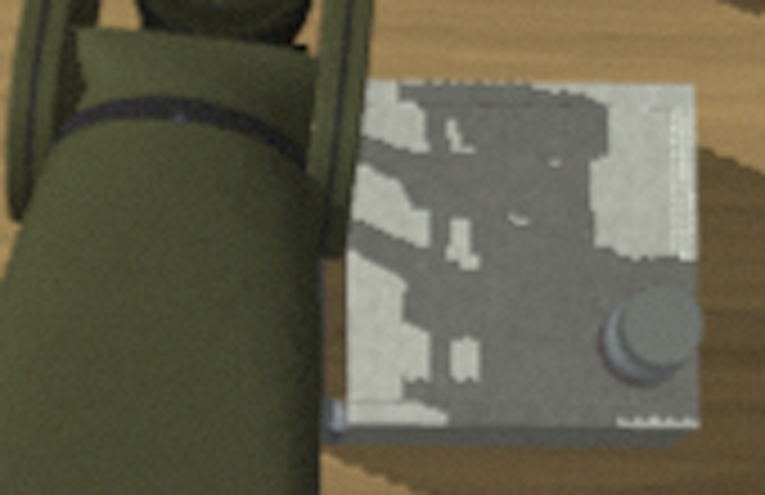

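{"method": "step_arm", "body": {
  "targets": [0.04, 0, 0, 0, 0.075, 0, 0, 0, 0.08, 0, 0, 0, 0.08, 0, 0, 0, 0.08, 0, 0, 0]
}}

```text
time: 39.55
ee_pos: [0.6649, -0.0019, 0.0406]
orientation: [0.51, 0.491, 0.508, -0.49]
wrist_force: [0.5, 0.1, -0.2]
gripper_width: 0.397
```

{"method": "step_arm", "body": {
  "targets": [0, 0, 0, 0, 0, 0, 0, 0, 0, 0, 0, 0],
  "claw": 1,
  "squeeze": 8
}}

```text
time: 39.92
ee_pos: [0.6639, -0.0018, 0.0393]
orientation: [0.509, 0.491, 0.509, -0.491]
wrist_force: [-0.9, -0.2, -0.2]
gripper_width: 0.138
```

```bash
python3 -c "
from arc import *
th=st(); ts=[th+.01*i for i in range(1,8)]; arc(th,ts)"|tail -3
```

```text
t 39.925 th 0.0149 r 0.1605 Frad -0.92 Fopen 0.19 Fz -0.16 w 0.138 z 0.0393
0, -0.0006, -0.0015, -0.6, 0, -0.0012, -0.0029, -1.1, 0, -0.0018, -0.0044, -1.7, 0, -0.0025, -0.0059, -2.3, 0, -0.0031, -0.0073, -2.9, 0, -0.0038, -0.0088, -3.4, 0, -0.0045, -0.0102, -4.0
now cab [-0.1553  0.0626] target end cab rel H [-0.0704  0.1426]
```

{"method": "step_arm", "body": {
  "targets": [0, 0, 0, 0, 0, 0, 0, 0, 0, -0.0006, -0.0015, -0.6, 0, -0.0012, -0.0029, -1.1, 0, -0.0018, -0.0044, -1.7, 0, -0.0025, -0.0059, -2.3, 0, -0.0031, -0.0073, -2.9, 0, -0.0038, -0.0088, -3.4, 0, -0.0045, -0.0102, -4],
  "squeeze": 30
}}

```text
time: 41.05
ee_pos: [0.6593, 0.0088, 0.0393]
orientation: [0.527, 0.473, 0.526, -0.472]
wrist_force: [4.9, 3.0, 0.6]
gripper_width: 0.12
```

```bash
python3 -c "
from arc import *
th=st(); th=.085;ts=[.1,.13,.17,.21,.25,.3,.35,.4]; arc(th,ts)"|tail -3
```

```text
t 41.05 th 0.0866 r 0.161 Frad 5.72 Fopen 0.37 Fz 0.62 w 0.12 z 0.0393
0, -0.0009, -0.0022, -0.9, 0, -0.0028, -0.0066, -2.6, 0, -0.0055, -0.0123, -4.9, 0, -0.0084, -0.018, -7.2, 0, -0.0116, -0.0235, -9.5, 0, -0.0159, -0.0302, -12.3, 0, -0.0205, -0.0367, -15.2, 0, -0.0254, -0.0429, -18.0
now cab [-0.166   0.0583] target end cab rel H [-0.1111  0.1138]
```

{"method": "step_arm", "body": {
  "targets": [0, 0.0003, -0.0026, -0.9, 0, -0.0016, -0.007, -2.6, 0, -0.0043, -0.0127, -4.9, 0, -0.0072, -0.0184, -7.2, 0, -0.0104, -0.0239, -9.5, 0, -0.0147, -0.0306, -12.3, 0, -0.0193, -0.0371, -15.2, 0, -0.0242, -0.0433, -18.0]
}}

```text
time: 42.05
ee_pos: [0.6297, 0.0486, 0.0392]
orientation: [0.594, 0.383, 0.594, -0.384]
wrist_force: [-0.4, -0.8, 5.4]
gripper_width: 0.119
```

```bash
python3 -c "
from arc import *
th=st(); th=.4;ts=[.46,.53,.6,.67,.74,.81,.88,.95,1.0,1.0]; arc(th,ts)"|tail -3
```

```text
t 42.05 th 0.3962 r 0.1611 Frad -0.86 Fopen -0.29 Fz 5.44 w 0.119 z 0.0392
0, -0.0038, -0.0088, -3.4, 0, -0.0088, -0.0187, -7.4, 0, -0.0145, -0.0282, -11.5, 0, -0.0209, -0.0373, -15.5, 0, -0.0279, -0.046, -19.5, 0, -0.0355, -0.0541, -23.5, 0, -0.0437, -0.0617, -27.5, 0, -0.0523, -0.0687, -31.5, 0, -0.0588, -0.0733, -34.4, 0, -0.0588, -0.0733, -34.4
now cab [-0.2066  0.0297] target end cab rel H [-0.1559  0.0312]
```

{"method": "step_arm", "body": {
  "targets": [-0.0005, -0.0038, -0.0088, -3.4, -0.001, -0.0088, -0.0187, -7.4, -0.001, -0.0145, -0.0282, -11.5, -0.001, -0.0209, -0.0373, -15.5, -0.001, -0.0279, -0.046, -19.5, -0.001, -0.0355, -0.0541, -23.5, -0.001, -0.0437, -0.0617, -27.5, -0.001, -0.0523, -0.0687, -31.5, -0.001, -0.0588, -0.0733, -34.4, -0.001, -0.0588, -0.0733, -34.4]
}}

```text
time: 43.3
ee_pos: [0.5454, 0.092, 0.0392]
orientation: [0.68, 0.192, 0.681, -0.192]
wrist_force: [0.4, 3.1, 0.7]
gripper_width: 0.117
```

```bash
python3 -c "
from arc import *
th=st(); th=1.0;ts=[1.06,1.13,1.2,1.27,1.34,1.4,1.46,1.5,1.52,1.52]; arc(th,ts)"|tail -3
```

```text
t 43.3 th 0.9937 r 0.1611 Frad 3.09 Fopen 0.17 Fz 0.72 w 0.117 z 0.0392
0, -0.0038, -0.0088, -3.4, 0, -0.0089, -0.0187, -7.4, 0, -0.0146, -0.0282, -11.5, 0, -0.021, -0.0373, -15.5, 0, -0.028, -0.0459, -19.5, 0, -0.0345, -0.0529, -22.9, 0, -0.0414, -0.0595, -26.4, 0, -0.0462, -0.0637, -28.6, 0, -0.0487, -0.0657, -29.8, 0, -0.0487, -0.0657, -29.8
now cab [-0.2522 -0.0534] target end cab rel H [-0.1508 -0.0504]
```

{"method": "step_arm", "body": {
  "targets": [0, -0.0035, -0.009, -3.4, 0, -0.0085, -0.019, -7.4, 0, -0.014, -0.0285, -11.5, 0, -0.0205, -0.0375, -15.5, 0, -0.0275, -0.046, -19.5, 0, -0.034, -0.053, -22.9, 0, -0.041, -0.0597, -26.4, 0, -0.0457, -0.0639, -28.6, 0, -0.048, -0.066, -29.8, 0, -0.048, -0.066, -29.8, 0, -0.048, -0.066, -29.8]
}}

```text
time: 44.68
ee_pos: [0.4645, 0.0854, 0.0393]
orientation: [0.706, 0.011, 0.708, -0.01]
wrist_force: [-1.9, 4.4, -0.1]
gripper_width: 0.114
```

{"method": "step_arm", "body": {
  "targets": [0, 0, 0, 0, 0, 0, 0, 0, 0, 0, 0, 0, 0, 0, 0, 0, 0, 0, 0, 0],
  "claw": 0.5
}}

```text
time: 45.3
ee_pos: [0.4652, 0.085, 0.0399]
orientation: [0.707, 0.01, 0.707, -0.01]
wrist_force: [0.4, 0.6, -0.1]
gripper_width: 0.497
```

{"method": "step_arm", "body": {
  "targets": [-0.03, 0, 0, 0, -0.07, 0, 0, 0, -0.12, 0, 0, 0, -0.17, 0, 0, 0, -0.17, 0, -0.05, 0, -0.17, 0, -0.1, 0, -0.17, 0, -0.1, 0]
}}

```text
time: 46.18
ee_pos: [0.3633, 0.0882, 0.2098]
orientation: [0.708, 0.01, 0.706, -0.01]
wrist_force: [-0.2, 0.7, -0.5]
gripper_width: 0.501
```

```bash
python3 -c "
from arc import *
th=st()
im=robot.camera('top');cv2.imwrite('pics/w_top.png',im[:,:,::-1])
im=robot.camera('scene');cv2.imwrite('pics/w_scene.png',im[:,:,::-1])
crop('scene',(160,160,340,300),4,'pics/x_scene.png',im)"|tail -2; python3 ov.py g3
```

```text
[ 0.6053 -0.1587 -1.5447] [-0.0005 -0.0004  0.0002  0.0008 -0.0006 -0.0003  0.0009 -0.0001]
t 46.175 th 1.9534 r 0.218 Frad 0.62 Fopen -0.32 Fz -0.55 w 0.501 z 0.2098
[[0.6934, -0.066], [0.6974, -0.2471], [0.5184, -0.2507], [0.5121, -0.071]]
[ 0.6053 -0.1587 -1.5447] [-0.0005 -0.0004  0.0002  0.0008 -0.0006 -0.0003  0.0009 -0.0001]
```

View pics/w_top.png

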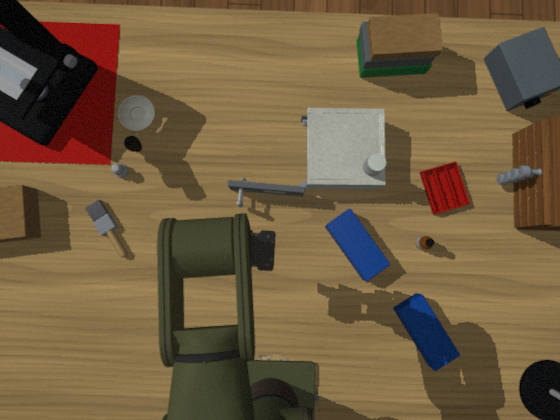

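View pics/x_scene.png

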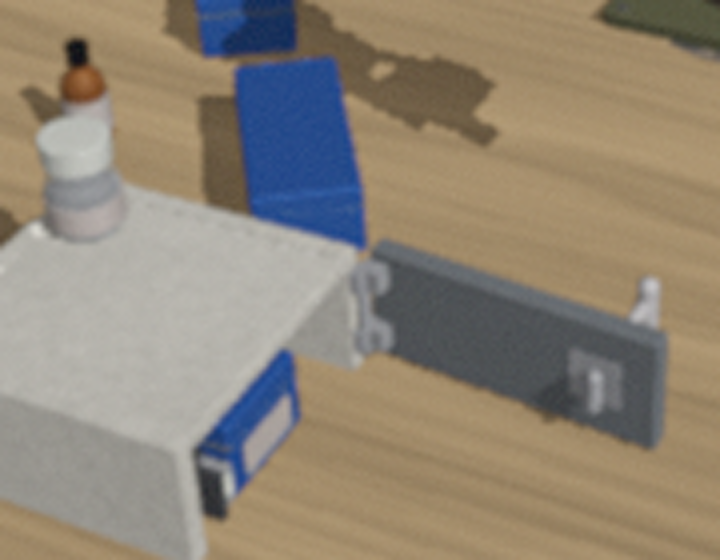

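View pics/g3_scene.png

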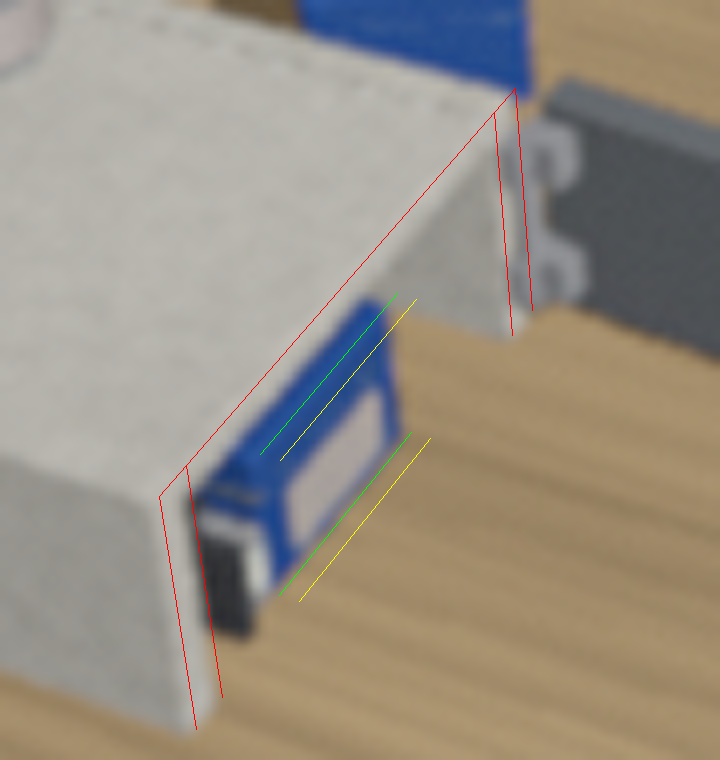

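```bash
python3 -c "
from rig import robot
s=robot.get_state();print(s['time'],s['wrist_force'],abs(s['dq']).max());print(robot.sign_off())"
```

```text
46.675 [0.16910189 0.45594876 0.11483806] 0.0076749891456750355
the job is handed in; nothing more can be done
None
```

The job is done and handed in at 46.7 s of the 72 s allowed; the hand-in gives no verdict. The buffer, roller and door joints cannot be read directly, so the checks below rest on pictures and wrist force.

- **Slide box:** The upright fingers stopped on the roof rim with the box about 5 mm short of home, which a touch test on the rim confirmed. I picked up one of the loose look-alike boxes, pushed the slide box home with its end, and put it back within a few millimetres of its place. In the last pictures the box end lies on the line drawn for home, and no blue shows past the rim from above. An earlier network reading of this point scattered by about 5 mm either way, so I relied on the pictures instead.
- **Closing the door:** I held the handle and closed the door in small steps. The resistance peaked at about 14 N and then fell to a slight inward pull, so the striker had passed the crest. The force held on the door never came near the 19 N that counts as ramming.
- **Catch test:** I then opened the fingers and lifted clear for more than half a second. The scene picture showed the door still shut, held by the catch alone.
- **Opening the door:** I gripped the handle again, pulled the door back through the catch and left it at about 1.5 rad. The arm is clear of everything, with wrist force about zero.
- **Bystanders:** By eye, comparing the first and last top views, none of them has moved.

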